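# Pack the sound medallions and lock the case

### The arm

A 7-joint arm with a two-finger parallel gripper is mounted at the origin on the work surface. World frame = base frame: x ahead of the robot, y to its left, z up, the work surface at z = 0. Lengths are in m, angles in degrees, forces in N, time in s.
With the tool pointing down it reaches from about 0.4 to 0.9 m from the base axis. Payload 5.5 kg.
Tool frame: the origin (TCP) lies at the very end of the fingers, on their centre line; the grasp point (between the pads) lies 19 mm behind it (bot.grip_depth is the distance from the TCP to the grasp point, in m); x points along the fingers, y is the direction in which the jaws open and shut, and the axes are right-handed (so a half turn about x gives the same grasp; the last joint's range is limited). The gripper opens to 85 mm and grips with 20 to 120 N. Pads are 22 mm wide; open, the fingers measure 114 mm over their backs; the gripper's body (76 mm by 85 mm) begins 54 mm behind the grasp point. The pads swing forward as they close: fully open they stand 13 mm farther back than shut.
Start: joints at [-48.346, 28.699, -24.465, 88.831, 12.651, 65.22, -12.049], TCP at [0.291, 0.581, 0.231] pointing down, gripper open.
Joint ranges: [-164.97, 164.97], [-17.58, 116.51], [-87.97, 89.64], [11.32, 138.91], [-80.73, 260.73], [10.89, 115.49], [-147.41, 147.41]. Speed limits (degrees/s): [147.25, 147.25, 180, 180, 180, 180, 180].

### API

Orientations are given as [roll, pitch, yaw] about the fixed x, y, z axes, in that order (R = Rz(yaw) Ry(pitch) Rx(roll)).
In Python, from rig import bot, vision gives the robot as it stands.
- The arm moves only by the tool send_rows, never from a script. Its argument "increments" is a list of rows, each a list of 3 entries, a list of its own where there are three numbers: the turn, a rotation vector about the tool's x, y, z in rad, then the shift along the tool's x, y, z in cm, then the closure, from 0 (fully open) to 1 (shut). In form: [[[wx, wy, wz], [dx, dy, dz], gripper], ...]. A call has exactly 8 rows; each row is the pose to reach, as a shift and turn from the pose commanded when the call began, along the tool's axes at that moment; what a row does not reach only later rows make up. A row lasts 1/8 s, in which the tool goes at most 62.5 mm and 10.7 degrees, less where a joint would pass 70% of its speed; a pose out of reach is approached as far as the arm can. A call with a gripper value outside its range is refused whole. The fingers move at their own pace and stop on an object; "newtons" is the grip in N (left out, the last holds). Time passes only in rows, so rows that repeat a pose let the fingers close, or fill a call up. It gives the time, the measured TCP pose, the force and the opening at its end, in the units of the state.
- bot.sense(): the state, without advancing time (a new reading comes with each control period).
- vision.get_image(name): name is "scene" or "top"; returns the picture (384x512x3 uint8, red, green, blue); there is no depth.
- vision.calibration(name): a dict with "K" (3x3 intrinsics, pixels), "R" (3x3) and "t" (3): a world point X has camera coordinates R X + t. Camera axes: x right, y down, z forward; pixel columns grow to the right and rows downward; lengths in m; the calibration is good to about 2 mm. A picture is of the moment at which its call begins. calibration takes no time and is no camera call.
- bot.sign_off(): hands the job in, once; it reports no verdict.
The state is a dict: "time": time; "q": joint angles; "joint_vel": joint speeds; "tau": joint torques, N m; "ee_pos": TCP position; "tcp_rot": TCP orientation; "wrist_force": force on the tool from outside, world axes, zero at the start; "ft_torque": the same for the moment, N m; "gripper_width": opening from 0.0 (shut) to 1.0 (fully open).
Only numpy, scipy, OpenCV 4.12 (cv2) and the standard library are available. Lean on these libraries where they do the work, as an engineer would, in place of code of your own. Each camera call takes 0.05 s, during which the arm holds its last target.

### The job

Put every sound, round medallion flat in a well of the case, one to a well, and put the chipped ones in the brass tray. With the sound ones all in, slide the cover fully home over the wells, then lock it with the brass tube: press the spring button flush and push the tube on until the button pops up in the middle hole, and again until it pops up in the last hole, the tube barring the cover. Leave the cans, the butter pat, the hammer, the loupe and the weight where they are.

Things in the scene. Friction and masses are not known exactly. Their poses are not given: they have to be found in the camera images.
- case: dark mahogany case, fixed. Origin on the table under the middle of its six wells; z up, x towards the end where the open cover waits, y towards the brass tube. Board x -75 to 255, y -94 to 94 mm. Cover rails along both long sides (y = -90 and +90 mm) rise to 37.5 mm above the table; their lips leave y -82 to +82 mm free, so fingers closing along the case's x fit best
- well1 (a point): middle of the floor of one of the six shallow red-lined wells, 8 mm above the table, at x -33, y -56 mm of the case. Well centres: x = -33 and +33 mm, y = -56, 0 and +56 mm. Each well is 54 mm in x by 44 mm in y, parted by strips 12 mm thick and only 6 mm tall
- cover (a joint): flat wooden sliding cover of the case, 140 x 168 x 4 mm, underside 29 mm above the table: 0 = drawn back clear of the wells, +0.18 m = fully home over all six wells; it slides along the case's -x, needs about 2 N and stays where it is left
- cover_grip (a point): middle of the cover's brass grip, an upright bar 10 mm thick (case x), 50 mm long (case y), 26 mm tall; this point is 13 mm under its top and 46 mm above the table
- tube (a joint): square brass locking tube, 26 mm wide, 180 mm long, along the case's y; flat top 63 mm above the table. 0 = drawn back (button in the first hole), 0.055 = middle hole, 0.110 = last hole, tube across the shut cover 6 mm behind its grip. It slides along the case's -y (2 N when free); a button standing up in a hole locks it (2 mm play). The grip of a cover not fully home blocks it
- button (a joint): spring button pin, 16 mm across, domed, on a fixed rod inside the tube: it does not travel. It sticks up 7 mm through a 20 mm square hole in the tube's top. m pressed down: 0 = up, 0.007 = flush with the tube's top (3 N). When it is flush the tube can be pushed on with 6 to 10 N; the button then stays down under the 3 mm thick wall (0.010) and pops up by itself in the next hole
- button_top (a point): top of the button's dome; 70 mm above the table when up, over x -26, y 140.5 mm of the case
- collar1 (a point): middle of the first collar, a gold cross ridge on the tube: 30 mm wide, 6 mm thick along the tube, 14 mm tall (63 to 77 mm above the table). Its centre is 16 mm ahead (case -y) of the middle of the first hole, so closed fingers set against its back face cover the button at tube 0, press it flush and push the collar along -y; 49 mm is free between the collars
- collar2 (a point): middle of the second collar, the same shape, 55 mm behind collar 1 and 16 mm ahead of the middle hole: it is the one to push with the button in the middle hole. The last hole is 55 mm behind the middle one. Holes and collars travel with the tube
- pad: green felt pad, fixed, 160 x 230 x 4 mm, where the batch lies; origin at the centre of its underside
- cull_tray: shallow brass tray, fixed, 130 (x) x 170 (y) x 18 mm, wall and floor 5 mm, open on top; origin at the centre of its underside
- med_a_mid (a point): SOUND: a blue jasperware medallion with a white dot in the middle of its top, whole and round, 36 mm across, with a ring of white beads, 18 mm tall, 0.04 kg; this point is at half its height on its axis. Absent (None) in some starts
- med_b_mid (a point): SOUND: a blue jasperware medallion with a white dot in the middle of its top, whole and round, 36 mm across, with a ring of white beads, 18 mm tall, 0.04 kg; this point is at half its height on its axis. Absent (None) in some starts
- med_c_mid (a point): SOUND: a blue jasperware medallion with a white dot in the middle of its top, whole and round, 36 mm across, with a ring of white beads, 18 mm tall, 0.04 kg; this point is at half its height on its axis. Absent (None) in some starts
- med_d_mid (a point): SOUND: a blue jasperware medallion with a white dot in the middle of its top, whole and round, 36 mm across, with a ring of white beads, 18 mm tall, 0.04 kg; this point is at half its height on its axis. Absent (None) in some starts
- med_e_mid (a point): CHIPPED: a blue jasperware medallion with a white dot in the middle of its top, 36 mm across but with one side broken straight off 7 mm from the middle (the pale broken face looks along its +x), so 36 mm along its y and 25 mm along its x, 18 mm tall, 0.04 kg; this point is at half its height on the axis of the round side. Absent (None) in some starts
- med_f_mid (a point): CHIPPED: a blue jasperware medallion with a white dot in the middle of its top, 36 mm across but with one side broken straight off 7 mm from the middle (the pale broken face looks along its +x), so 36 mm along its y and 25 mm along its x, 18 mm tall, 0.04 kg; this point is at half its height on the axis of the round side. Absent (None) in some starts
- can_a: white porcelain coffee can with gold rim and handle, 60 mm across, 62 mm tall, a bystander; origin under its middle
- can_b: a second such coffee can, a bystander
- butter_pat: green majolica butter pat, a small plate 80 mm across, 13 mm tall, a bystander
- hammer: tapping hammer, steel head, beech handle, 220 mm long, lying flat, a bystander
- loupe: black eyepiece loupe, 40 mm across, 34 mm tall, a bystander
- weight: brass weight with a knob, 40 mm across, 50 mm tall, a bystander
Not all that is in view belongs to the job. Leave any orange or turquoise look-alike of the part that bears med_b_mid alone.

How it is judged (in metres and radians):
On the way, in this order (a step that is already met when the one before it is completed fails the run):
1. every sound medallion lies flat in a well (x of med_a_mid in the frame of case between -0.066 and 0.066 m and y of med_a_mid in the frame of case between -0.084 and 0.084 m and z of med_a_mid in the frame of case between 0.01 and 0.0205 m and angle between each of med_a_mid, med_b_mid, med_c_mid, med_d_mid's own z axis and vertical below 0.15 rad and x of med_b_mid in the frame of case between -0.066 and 0.066 m and y of med_b_mid in the frame of case between -0.084 and 0.084 m and z of med_b_mid in the frame of case between 0.01 and 0.0205 m and x of med_c_mid in the frame of case between -0.066 and 0.066 m and y of med_c_mid in the frame of case between -0.084 and 0.084 m and z of med_c_mid in the frame of case between 0.01 and 0.0205 m and x of med_d_mid in the frame of case between -0.066 and 0.066 m and y of med_d_mid in the frame of case between -0.084 and 0.084 m and z of med_d_mid in the frame of case between 0.01 and 0.0205 m), for 0.2 s.
2. the cover is slid fully home with the sound medallions in (all of step 1 and value of joint cover above 0.174 m), for 0.2 s.
3. the tube is in its last hole with the button up (value of joint cover above 0.174 m and value of joint tube between 0.106 and 0.114 m and value of joint button below 0.003 m), for 0.2 s.
At the end, for the whole second after the job is handed in: every sound medallion present lies flat (within 0.15 rad) on the floor of the wells, every chipped one lies within the brass tray, the cover joint is above 0.174 m, the tube joint is 0.106 to 0.114 m and the button is up (below 0.003 m) (all of step 1 and all of step 3 and x of med_e_mid in the frame of cull_tray between -0.062 and 0.062 m and y of med_e_mid in the frame of cull_tray between -0.082 and 0.082 m and z of med_e_mid in the frame of cull_tray between 0.004 and 0.022 m and x of med_f_mid in the frame of cull_tray between -0.062 and 0.062 m and y of med_f_mid in the frame of cull_tray between -0.082 and 0.082 m and z of med_f_mid in the frame of cull_tray between 0.004 and 0.022 m); the robot touches nothing.
It fails at once if a bystander is shoved more than 3 cm from its place (distance of any of can_a, can_b, butter_pat, hammer, loupe, weight from where it was at the start of the episode above 0.03 m).
Of med_a, med_b, med_c, med_d only 3 to 4 are there at a start; the rules pass over those that are not, and their reading is None.
Of med_e, med_f only 1 to 2 are there at a start; the rules pass over those that are not, and their reading is None.
At some moment in a run one of med_a, med_b, med_c, med_d, med_e, med_f may be knocked a few centimetres aside while the robot is not near it.
Once in a run the grip may slacken for a moment while it holds something.
It also fails if it takes over 210 s, if anything falls off the work surface, if the arm or the gripper's body presses on something with over 40 N, if the wrist force passes 120 N, or if a joint passes its speed limit or range.

## Working session

There is one attempt and no reset: what is moved stays moved. The work goes in short steps, Python scripts to look and compute and a tool call to move; the robot and the scene stay as the last step left them, time stands still between calls to the robot, and variables do not carry over. Pictures are saved under pics/ and viewed, and the job is handed in when it is done.

Besides the shell and the picture viewer there is one more tool, called as a command line: name --argument value ..., lists and objects as JSON in quotes. send_rows: Moves the arm, as the interface text tells. Its arguments: {"type":"object","properties":{"increments":{"type":"array"},"newtons":{"type":"number"}},"required":["increments"]}

```bash
ls; mkdir -p pics
python3 - <<'E'
from rig import bot, vision
import cv2
print(bot.sense(), bot.grip_depth)
for n in ("scene","top"):
    im=vision.get_image(n); cv2.imwrite(f"pics/{n}0.png",im[:,:,::-1]); cv2.imwrite(f"pics/{n}0b.png",cv2.resize(im[:,:,::-1],(800,600),interpolation=cv2.INTER_CUBIC))
    print(vision.calibration(n))
E
```

```text
pics
{'time': 0.0, 'q': array([-48.34880944,  28.7547545 , -24.45254924,  88.89195311,
        12.65235634,  65.22018541, -12.0487277 ]), 'joint_vel': array([ 0.13079296, -0.03021015,  0.00987102,  0.00714371,  0.09854664,
        0.0351007 ,  0.04203542]), 'tau': array([ 1.94065260e-04, -5.69506073e+01, -5.81597283e+00, -2.80946624e+01,
        1.07022785e-02,  1.20722508e-02,  7.98475952e-06]), 'ee_pos': array([0.29048952, 0.58069379, 0.23024429]), 'tcp_rot': array([ -91.14797235,   89.88683721, -117.71519352]), 'wrist_force': array([-0.00710561,  0.72022465,  0.7076808 ]), 'ft_torque': array([ 5.16654895e-03,  1.19983608e-02, -2.65882877e-05]), 'gripper_width': 1.0030214855650077} 0.0187
{'K': array([[370.16934909,   0.        , 247.08735307],
       [  0.        , 370.16934909, 193.08792433],
       [  0.        ,   0.        ,   1.        ]]), 'R': array([[ 0.72809507,  0.68519501,  0.01963094],
       [ 0.51155209, -0.52407166, -0.6809283 ],
       [-0.45628065,  0.50582279, -0.73208693]]), 't': array([-0.36409985, -0.20523706,  1.37177612])}
{'K': array([[358.17039774,   0.        , 253.03191564],
       [  0.        , 358.17039774, 189.01397005],
       [  0.        ,   0.        ,   1.        ]]), 'R': array([[ 0.00334882, -0.99996832, -0.0072216 ],
       [-0.9915863 , -0.00238606, -0.12942531],
       [ 0.12940398,  0.00759426, -0.99156288]]), 't': array([-0.01457321,  0.50472803,  1.28593989])}
```

View pics/scene0b.png

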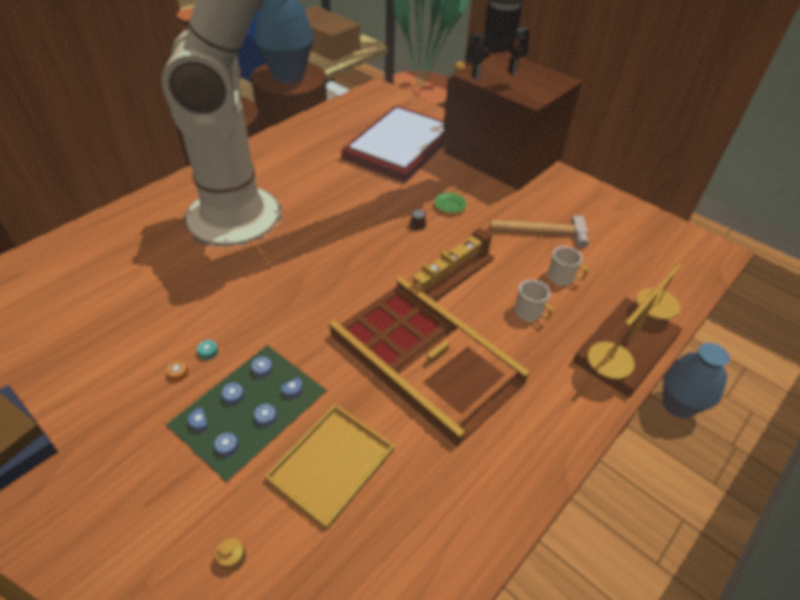

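View pics/top0b.png

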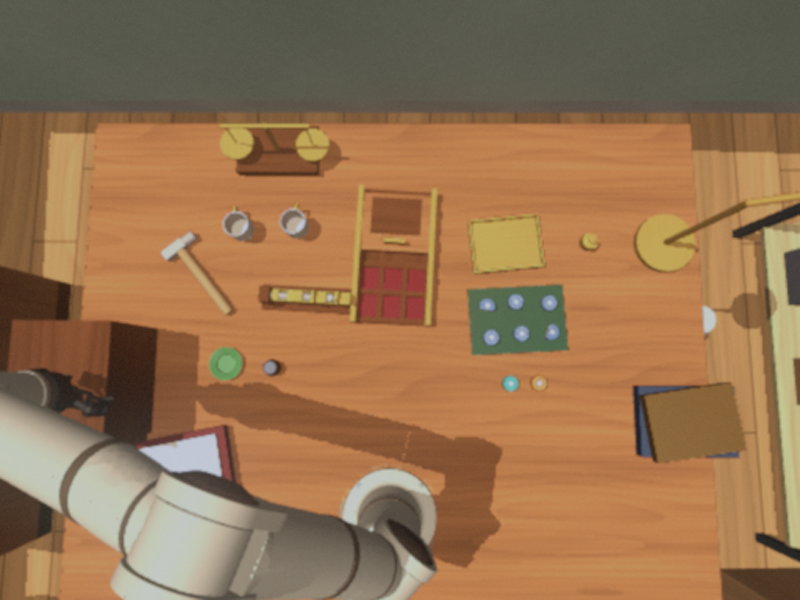

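Both views show six blue medallions on the pad: in the top view at about (487,305), (516,301), (550,302), (491,337), (521,333) and (552,331). The orange and turquoise look-alikes are off the pad at (540,383) and (511,383). The case is at the centre, and the tube is on its left at (310,297). Next I'll enlarge the crops.

Run:
```python
import cv2,numpy as np
s=cv2.imread("pics/scene0.png"); t=cv2.imread("pics/top0.png")
def crop(im,x0,y0,w,h,f,name):
    c=cv2.resize(im[y0:y0+h,x0:x0+w],None,fx=f,fy=f,interpolation=cv2.INTER_CUBIC)
    for i in range(0,w,10):
        cv2.putText(c,str(x0+i),(i*f,8),0,.3,(255,255,255)); cv2.line(c,(i*f,10),(i*f,14),(255,255,255))
    for i in range(0,h,10):
        cv2.putText(c,str(y0+i),(0,i*f+4),0,.3,(255,255,255))
    cv2.imwrite(name,c); print(c.shape)
crop(t,290,172,80,60,10,"pics/tp.png")
crop(s,105,218,106,88,7,"pics/sp.png")
crop(t,160,112,130,100,6,"pics/tc.png")
crop(s,205,140,140,140,4,"pics/sc.png")
```

```text
(600, 800, 3)
(616, 742, 3)
(600, 780, 3)
(560, 560, 3)
```

View pics/tp.png

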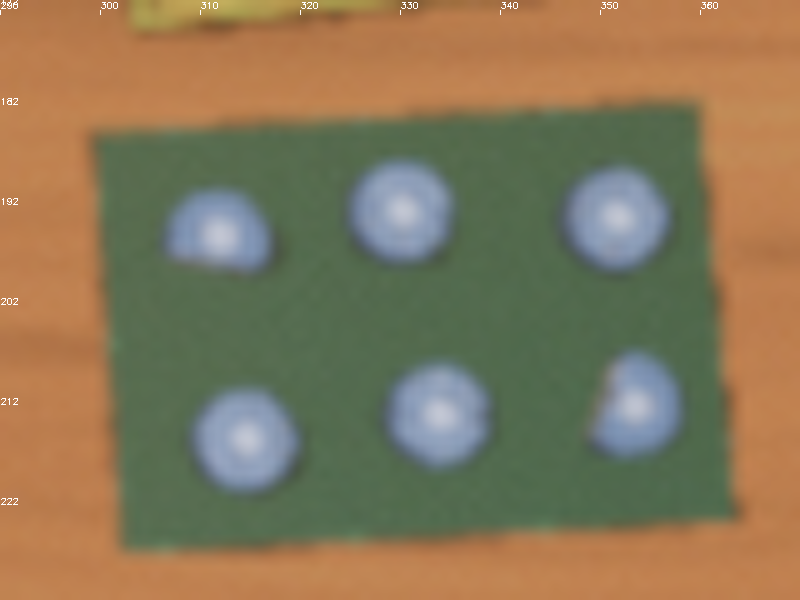

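View pics/sp.png

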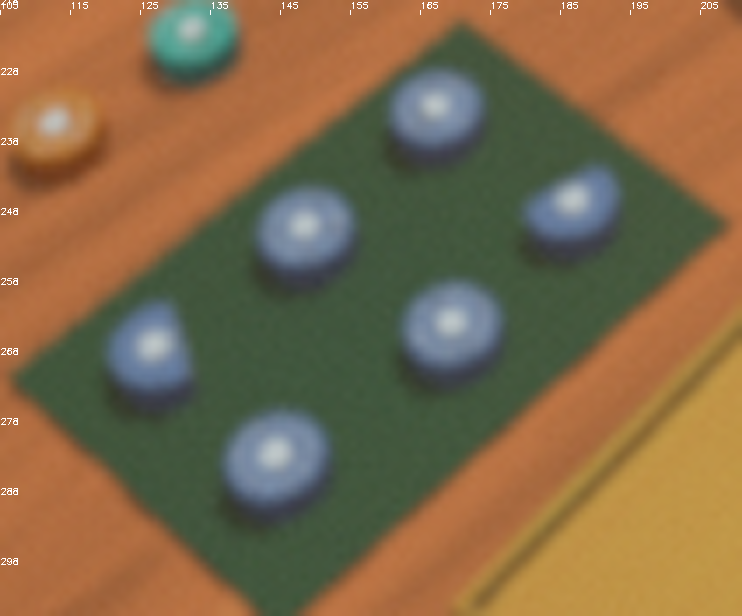

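View pics/tc.png

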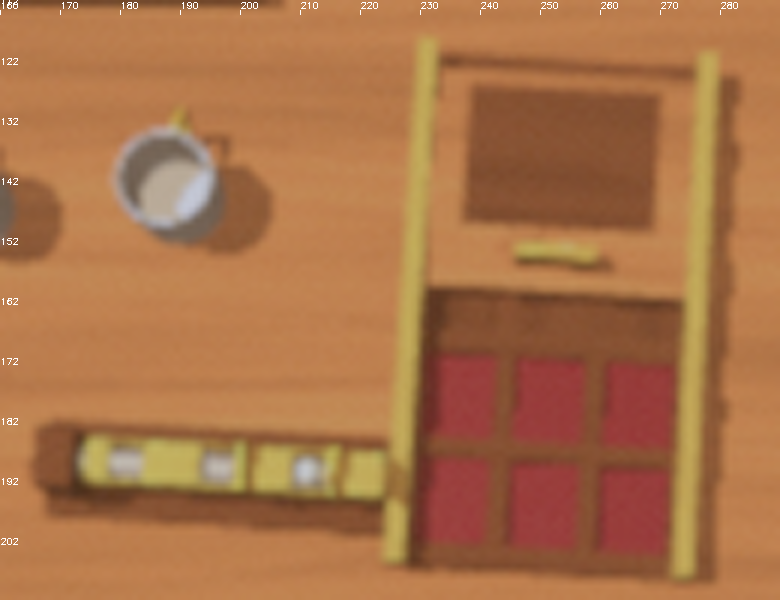

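View pics/sc.png

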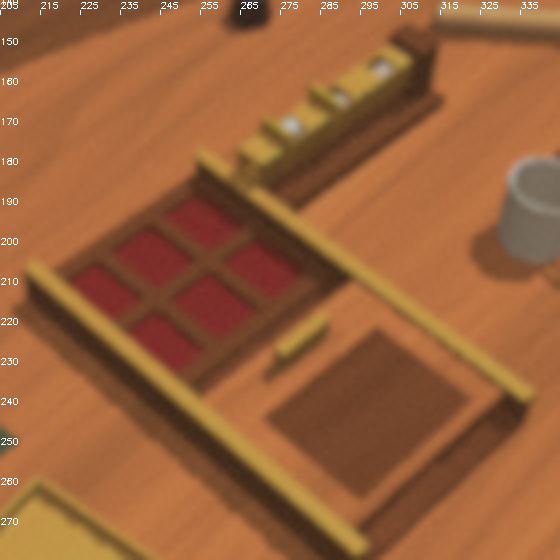

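The chipped ones in the top crop are at (311.7,195.3), with its flat towards the robot, and (353,212), with its flat to the left. The other four are whole. Next step: triangulate the dots and fit the case pose.

```bash
cat > h.py <<'E'
import numpy as np, cv2
from scipy.optimize import least_squares
from scipy.spatial.transform import Rotation as Ro
from rig import bot, vision
C={n:vision.calibration(n) for n in("scene","top")}
def proj(n,X):
    c=C[n];p=c["R"]@np.asarray(X,float)+c["t"];p=c["K"]@p;return p[:2]/p[2]
def onz(n,px,z):
    c=C[n];d=c["R"].T@np.linalg.inv(c["K"])@np.array([px[0],px[1],1.]);o=-c["R"].T@c["t"];return o+d*(z-o[2])/d[2]
def tri(pt,ps):
    f=lambda X:np.r_[proj("top",X)-pt,proj("scene",X)-ps]
    r=least_squares(f,onz("top",pt,.02));return r.x,np.abs(r.fun).max()
def cr(u,v,x0,y0,f): return np.array([x0+(u+.5)/f-.5,y0+(v+.5)/f-.5])
E
python3 - <<'E'
from h import *
T=[(221,237),(402,211),(618,217),(247,438),(440,413),(634,405)]
S=[(570,200),(452,322),(275,455),(435,105),(304,225),(153,345)]
st=cv2.imread("pics/top0.png").astype(float).min(2); ss=cv2.imread("pics/scene0.png").astype(float).min(2)
def dot(im,p):
    x,y=np.round(p).astype(int);w=im[y-2:y+3,x-2:x+3];w=np.clip(w-np.median(w),0,None);yy,xx=np.mgrid[y-2:y+3,x-2:x+3];return np.array([(w*xx).sum(),(w*yy).sum()])/w.sum()
for a,b in zip(T,S):
    pt=cr(*a,290,172,10);ps=cr(*b,105,218,7)
    d=(dot(st,pt),dot(ss,ps))
    print(pt,d[0],ps,d[1],tri(pt,ps),tri(*d), onz("top",d[0],.022))
# case
tl=[((503,453),(0,28,14)),((590,459),(0,-28,14)),((550,400),(33,0,8)),((545,505),(-33,0,8)),
 ((427,40),(255,88,37.5)),((396,563),(-75,88,37.5)),((708,53),(255,-88,37.5)),((683,577),(-75,-88,37.5)),((306,469),(-26,140.5,69))]
sl=[((203,222),(-33,56,8)),((153,257),(-33,0,8)),((105,290),(-33,-56,8)),((265,268),(33,56,8)),((213,305),(33,0,8)),((160,343),(33,-56,8)),
 ((205,155),(-75,88,37.5)),((528,397),(255,88,37.5)),((33,268),(-75,-88,37.5)),((360,550),(255,-88,37.5)),((291,126),(-26,140.5,69))]
def f(p):
    c,s=np.cos(p[2]),np.sin(p[2]);r=[]
    for n,L,a in(("top",tl,(160,112,6)),("scene",sl,(205,140,4))):
        for u,X in L:
            X=np.array(X)/1e3;W=[p[0]+c*X[0]-s*X[1],p[1]+s*X[0]+c*X[1],X[2]+(p[3] if len(p)>3 else 0)]
            r.append(proj(n,W)-cr(*u,*a))
    return np.array(r).ravel()
for p0 in([.65,0,0],[.65,0,0,0]):
    r=least_squares(f,p0,loss="soft_l1");print(r.x,np.round(f(r.x).reshape(-1,2),1).tolist())
# tray and pad
for n,u in(("top",(469*.64,217*.64)),("top",(540*.64,214*.64)),("top",(545*.64,266*.64)),("top",(475*.64,272*.64))): print(onz(n,u,.018))
E
```

```text
[311.65 195.25] [311.56950673 195.05381166] [186.         246.14285714] [186.46043165 246.02877698] (array([ 0.4836818 , -0.22901745,  0.02396356]), np.float64(0.17408030791244755)) (array([ 0.48456795, -0.22831592,  0.02464026]), np.float64(0.2597478568346787)) [ 0.48415816 -0.22967486  0.022     ]
[329.75 192.65] [329.87431694 192.60655738] [169.14285714 263.57142857] [168.98882682 263.45810056] (array([ 0.49377151, -0.29589272,  0.02323871]), np.float64(0.24728255462508741)) (array([ 0.49378275, -0.29621395,  0.02417667]), np.float64(0.2327079917338324)) [ 0.49344477 -0.29751093  0.022     ]
[351.35 193.25] [351.33678756 193.20207254] [143.85714286 282.57142857] [143.89142857 282.16571429] (array([ 0.4917736 , -0.37547949,  0.02307347]), np.float64(0.27665271858285223)) (array([ 0.49177344, -0.37504159,  0.02455545]), np.float64(0.2762398402960571)) [ 0.49142263 -0.37672375  0.022     ]
[314.25 215.35] [314.19125683 215.42622951] [166.71428571 232.57142857] [166.72826087 232.54347826] (array([ 0.40953327, -0.23702884,  0.02463153]), np.float64(0.19794088255071074)) (array([ 0.4092
[... 775 characters left out ...]
-0.6, 0.4], [-0.9, 0.3], [0.0, -0.3], [-0.9, -0.3], [-0.2, 0.1], [-0.6, 0.2], [-0.4, 0.1], [0.3, 0.5], [-0.1, 0.7], [-1.6, 1.9], [-0.2, 0.6], [-0.1, 0.9], [-0.4, 1.4], [-1.9, -1.1], [0.3, 0.2], [-1.2, -1.3], [0.3, 0.2], [-0.2, -0.8]]
[ 0.51476323 -0.0023081  -0.05683035  0.00178707] [[-0.7, -0.6], [-0.3, -0.7], [-0.5, 0.2], [-0.8, 0.1], [0.1, -0.6], [-0.9, -0.4], [0.0, -0.1], [-0.4, 0.1], [-0.3, -0.0], [0.3, 0.2], [-0.1, 0.5], [-1.7, 1.7], [-0.2, 0.4], [-0.1, 0.7], [-0.5, 1.2], [-1.9, -1.4], [0.4, 0.0], [-1.3, -1.6], [0.2, 0.1], [-0.2, -1.1]]
[ 0.69868257 -0.19093075  0.018     ]
[ 0.70638754 -0.36299573  0.018     ]
[ 0.57839443 -0.37110113  0.018     ]
[ 0.56347377 -0.20342983  0.018     ]
```

```bash
cat >> h.py <<'E'
CASE=np.array([.5146,-.0025]); CYAW=-.0566
def case(x,y,z):  # mm -> world m
    c,s=np.cos(CYAW),np.sin(CYAW);return np.array([CASE[0]+(c*x-s*y)/1e3,CASE[1]+(s*x+c*y)/1e3,z/1e3])
def Rdown(jaw,flip=False):
    # tool x down, tool y = jaw direction angle (rad)
    y=np.array([np.cos(jaw),np.sin(jaw),0])*(-1 if flip else 1);x=np.array([0,0,-1.]);return np.c_[x,y,np.cross(x,y)]
def cur():
    s=bot.sense();return np.array(s["ee_pos"]),Ro.from_euler("xyz",s["tcp_rot"],degrees=True).as_matrix(),s
def plan(targets,base=None):
    """targets: list of (pos, jawangle or None)"""
    p,R,s=cur()
    if base is not None: p,R=base
    y=R[:,1];ang=np.arctan2(y[1],y[0])
    print("t",round(s["time"],2),"p",p.round(4),"jaw deg",np.degrees(ang).round(2),"grip",round(s["gripper_width"],3),"F",np.round(s["wrist_force"],1),"q",np.round(s["q"]).astype(int))
    for P,j in targets:
        d=R.T@(np.asarray(P)-p)*100
        if j is None: w=np.zeros(3)
        else:
            best=min((Ro.from_matrix(R.T@Rdown(j,f)).as_rotvec() for f in(0,1)),key=np.linalg.norm);w=best
        print("  w",w.round(4).tolist(),"d",d.round(2).tolist(),"world",np.round(P,4))
E
python3 - <<'E'
from h import *
plan([((.5,.1,.25),CYAW),((.489,-.229,.2),CYAW)])
E
```

```text
t 0.1 p [0.2905 0.5808 0.2304] jaw deg 63.43 grip 1.001 F [-0.  -0.8  0.4] q [-48  29 -24  89  13  65 -12]
  w [1.1636, 0.001, 0.0016] d [-1.91, -33.63, 40.24] world [0.5  0.1  0.25]
  w [1.1636, 0.001, 0.0016] d [3.14, -63.54, 53.97] world [ 0.489 -0.229  0.2  ]
```

send_rows --increments '[[[0.1,0,0],[-0.2,-3,3.6],0.35],[[0.25,0,0],[-0.5,-7,8.4],0.35],[[0.4,0,0],[-0.8,-11,13.2],0.35],[[0.57,0,0],[-1.1,-15.5,18.5],0.35],[[0.74,0,0],[-1.4,-20,24],0.35],[[0.9,0,0],[-1.6,-24.6,29.5],0.35],[[1.05,0,0],[-1.8,-29,34.8],0.35],[[1.1636,0,0],[-1.9,-33.6,40.2],0.35]]' --newtons 40

```text
time: 1.1
ee_pos: [0.4846, 0.1358, 0.2496]
tcp_rot: [126.1, 90.0, 32.7]
wrist_force: [0.8, 0.1, -0.3]
gripper_width: 0.65
```

Run:
```python
from h import *
plan([((.489,-.229,.12),CYAW),((.489,-.229,.06),CYAW)])
```

```text
t 1.1 p [0.4846 0.1358 0.2496] jaw deg -3.47 grip 0.65 F [ 0.8  0.1 -0.3] q [-16  11  -3 109   1  60 -23]
  w [-0.0039, -0.0001, -0.0002] d [12.96, 2.64, 36.38] world [ 0.489 -0.229  0.12 ]
  w [-0.0039, -0.0001, -0.0002] d [18.96, 2.64, 36.39] world [ 0.489 -0.229  0.06 ]
```

send_rows --increments '[[[0,0,0],[1.5,0.1,4.5],0.35],[[0,0,0],[3.5,0.2,10],0.35],[[0,0,0],[6,0.4,16],0.35],[[0,0,0],[9,0.5,22],0.35],[[0,0,0],[11.5,0.6,28],0.35],[[0,0,0],[13,0.76,32.9],0.35],[[0,0,0],[13,0.76,32.9],0.35],[[0,0,0],[13,0.76,32.9],0.35]]'

```text
time: 2.1
ee_pos: [0.4729, -0.1908, 0.1191]
tcp_rot: [-126.6, 89.9, 140.1]
wrist_force: [-0.5, 0.3, 0.5]
gripper_width: 0.65
```

Run:
```python
from h import *
plan([((.489,-.229,.03),CYAW),((.489,-.229,.006),CYAW)])
for n in C:
    im=vision.get_image(n)[:,:,::-1]; cv2.imwrite(f"pics/{n}1.png",im)
    x,y=(270,120) if n=="top" else (100,140)
    cv2.imwrite(f"pics/{n}1c.png",cv2.resize(im[y:y+130,x:x+150],None,fx=5,fy=4.6,interpolation=cv2.INTER_CUBIC))
```

```text
t 2.1 p [ 0.4729 -0.1908  0.1191] jaw deg -3.28 grip 0.65 F [-0.5  0.3  0.5] q [ 12  21   8 115  -4  44  20]
  w [-0.0006, -0.0008, 0.0011] d [8.91, 1.84, 3.73] world [ 0.489 -0.229  0.03 ]
  w [-0.0006, -0.0008, 0.0011] d [11.31, 1.84, 3.73] world [ 0.489 -0.229  0.006]
```

View pics/top1c.png

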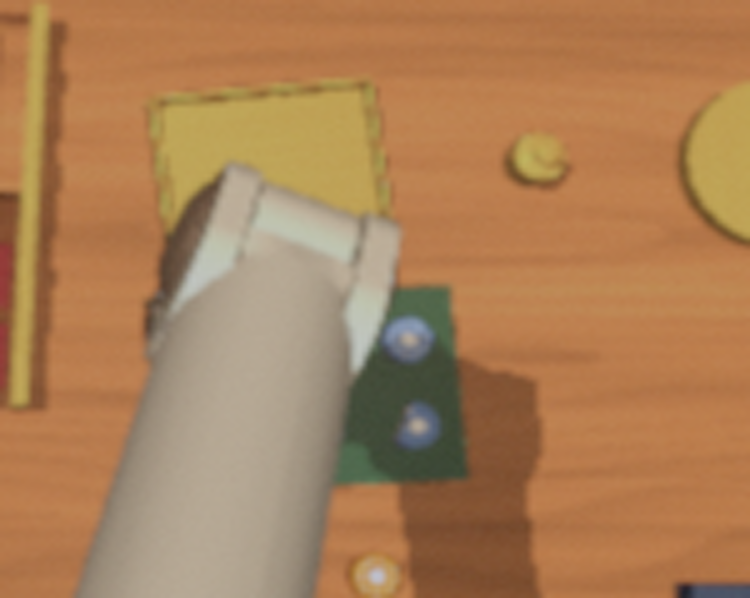

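View pics/scene1c.png

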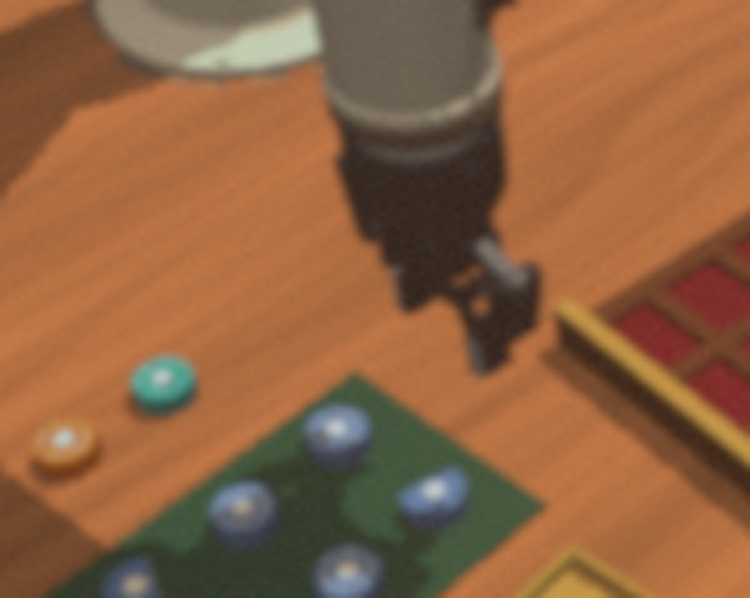

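Medallions are undisturbed, and shifts count from the reached pose. Descending on chipped A.

send_rows --increments '[[[0,0,0],[0,0.9,1.9],0.35],[[0,0,0],[2,1.84,3.73],0.35],[[0,0,0],[5,1.84,3.73],0.35],[[0,0,0],[8,1.84,3.73],0.35],[[0,0,0],[10,1.84,3.73],0.35],[[0,0,0],[11,1.84,3.73],0.35],[[0,0,0],[11.3,1.84,3.73],0.35],[[0,0,0],[11.3,1.84,3.73],0.35]]'

```text
time: 3.2
ee_pos: [0.4902, -0.2298, 0.0071]
tcp_rot: [72.1, 89.9, -21.2]
wrist_force: [0.3, -0.5, 0.6]
gripper_width: 0.65
```

Run:
```python
from h import *
plan([((.489,-.229,.006),CYAW)])
for n in ("scene",):
    im=vision.get_image(n)[:,:,::-1]
    x,y=(140,190)
    cv2.imwrite(f"pics/{n}2c.png",cv2.resize(im[y:y+80,x:x+100],None,fx=7,fy=7,interpolation=cv2.INTER_CUBIC))
```

```text
t 3.2 p [ 0.4902 -0.2298  0.0071] jaw deg -3.23 grip 0.65 F [ 0.3 -0.5  0.6] q [ 17  35   7 113  -7  33  25]
  w [0.0002, 0.0003, -0.001] d [0.11, -0.12, -0.07] world [ 0.489 -0.229  0.006]
```

View pics/scene2c.png

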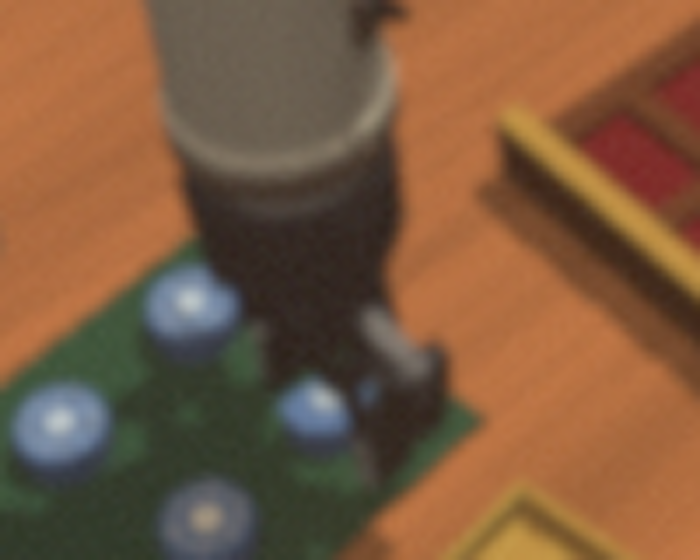

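send_rows --increments '[[[0,0,0],[0,0,0],1],[[0,0,0],[0,0,0],1],[[0,0,0],[0,0,0],1],[[0,0,0],[0,0,0],1],[[0,0,0],[0,0,0],1],[[0,0,0],[0,0,0],1],[[0,0,0],[-0.5,0,0],1],[[0,0,0],[-3,0,0],1]]'

```text
time: 4.25
ee_pos: [0.488, -0.2288, 0.0357]
tcp_rot: [-108.7, 89.8, 158.1]
wrist_force: [0.4, -0.0, -0.1]
gripper_width: 0.281
```

Run:
```python
from h import *
plan([((.635,-.24,.13),None),((.635,-.24,.05),None)])
for n in ("scene",):
    im=vision.get_image(n)[:,:,::-1]
    x,y=(140,190)
    cv2.imwrite(f"pics/{n}3c.png",cv2.resize(im[y:y+80,x:x+100],None,fx=7,fy=7,interpolation=cv2.INTER_CUBIC))
```

```text
t 4.25 p [ 0.488  -0.2288  0.0357] jaw deg -3.24 grip 0.281 F [ 0.4 -0.  -0.1] q [ 16  32   8 113  -7  36  25]
  w [0.0, 0.0, 0.0] d [-9.48, 14.71, 0.28] world [ 0.635 -0.24   0.13 ]
  w [0.0, 0.0, 0.0] d [-1.48, 14.74, 0.29] world [ 0.635 -0.24   0.05 ]
```

View pics/scene3c.png

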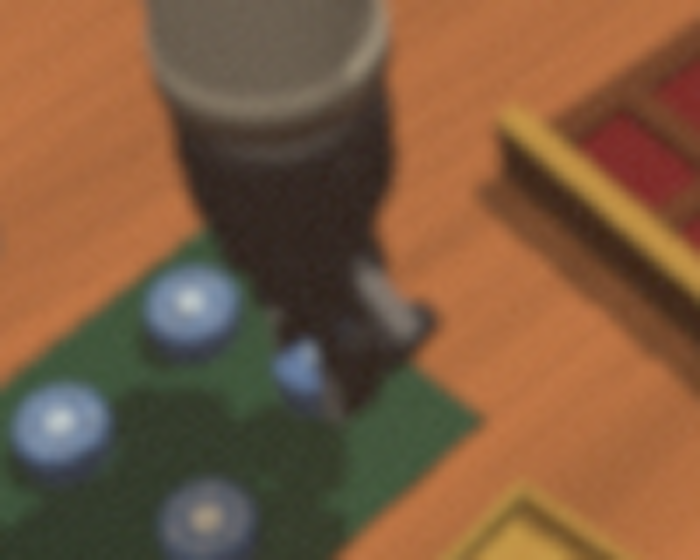

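Chip A is held at 24 mm wide. Moving it to the tray.

send_rows --increments '[[[0,0,0],[-3.5,1,0],1],[[0,0,0],[-4,5,0.1],1],[[0,0,0],[-4,10,0.2],1],[[0,0,0],[-3,13.5,0.3],1],[[0,0,0],[-1,14.7,0.3],1],[[0,0,0],[1.2,14.7,0.3],1],[[0,0,0],[2.3,14.7,0.3],1],[[0,0,0],[2.3,14.7,0.3],1]]'

```text
time: 5.3
ee_pos: [0.6341, -0.2407, 0.0121]
tcp_rot: [-101.1, 89.8, 165.6]
wrist_force: [0.0, 1.2, 0.1]
gripper_width: 0.28
```

send_rows --increments '[[[0,0,0],[0,0,0],0.55],[[0,0,0],[0,0,0],0.5],[[0,0,0],[0,0,0],0.4],[[0,0,0],[-1,0,0],0.35],[[0,0,0],[-5,0,0],0.35],[[0,0,0],[-10,-1,0],0.35],[[0,0,0],[-10,-5,0],0.35],[[0,0,0],[-10,-10,0],0.35]]'

```text
time: 6.3
ee_pos: [0.5369, -0.2353, 0.1155]
tcp_rot: [74.6, 89.8, -18.6]
wrist_force: [-1.0, 0.7, -0.3]
gripper_width: 0.648
```

Run:
```python
from h import *
plan([((.424,-.383,.09),CYAW)])
for n in C:
    im=vision.get_image(n)[:,:,::-1]; cv2.imwrite(f"pics/{n}4.png",im)
    x,y=(270,120) if n=="top" else (100,200)
    cv2.imwrite(f"pics/{n}4c.png",cv2.resize(im[y:y+120,x:x+150],None,fx=5,fy=5,interpolation=cv2.INTER_CUBIC))
```

```text
t 6.3 p [ 0.5369 -0.2353  0.1155] jaw deg -3.19 grip 0.648 F [-1.   0.7 -0.3] q [ 14  28   9 105  -6  47  23]
  w [0.0009, 0.0011, -0.0039] d [2.52, -10.46, 15.37] world [ 0.424 -0.383  0.09 ]
```

View pics/scene4c.png

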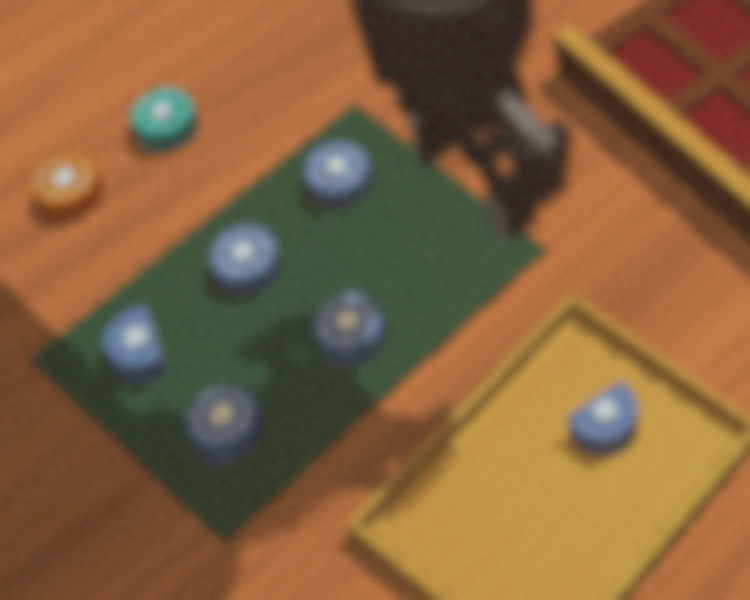

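View pics/top4c.png

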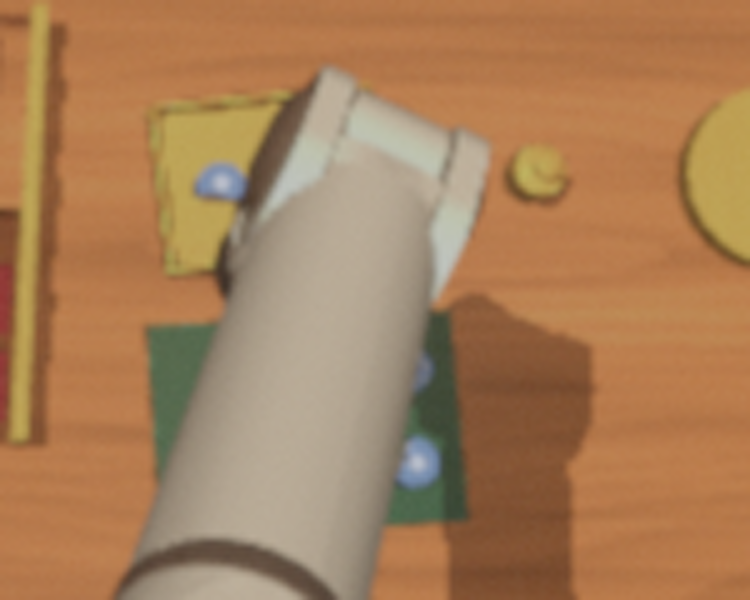

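Chip A lies in the tray and the others are in place. Now chip B at scene crop (133,340), with the jaw turned -18°.

send_rows --increments '[[[0.05,0,0],[1,-2,3],0.35],[[0.1,0,0],[2,-5,8],0.35],[[0.2,0,0],[2.5,-9,13],0.35],[[0.257,0,0],[2.5,-10.6,15.2],0.35],[[0.257,0,0],[5,-10.6,15.2],0.35],[[0.257,0,0],[7.5,-10.6,15.2],0.35],[[0.257,0,0],[7.5,-10.6,15.2],0.35],[[0.257,0,0],[7.5,-10.6,15.2],0.35]]'

```text
time: 7.4
ee_pos: [0.4226, -0.3814, 0.0396]
tcp_rot: [70.5, 89.9, -37.5]
wrist_force: [-0.0, 0.0, 1.2]
gripper_width: 0.649
```

Run:
```python
from h import *
plan([((.422,-.381,.006),np.radians(-18))])
for n in ("scene",):
    im=vision.get_image(n)[:,:,::-1]
    x,y=(90,220)
    cv2.imwrite(f"pics/{n}5c.png",cv2.resize(im[y:y+80,x:x+100],None,fx=7,fy=7,interpolation=cv2.INTER_CUBIC))
```

```text
t 7.4 p [ 0.4226 -0.3814  0.0396] jaw deg -17.95 grip 0.649 F [-0.   0.   1.2] q [ 30  34  12 109 -11  38  31]
  w [0.0008, 0.0004, -0.0012] d [3.36, -0.07, -0.02] world [ 0.422 -0.381  0.006]
```

View pics/scene5c.png

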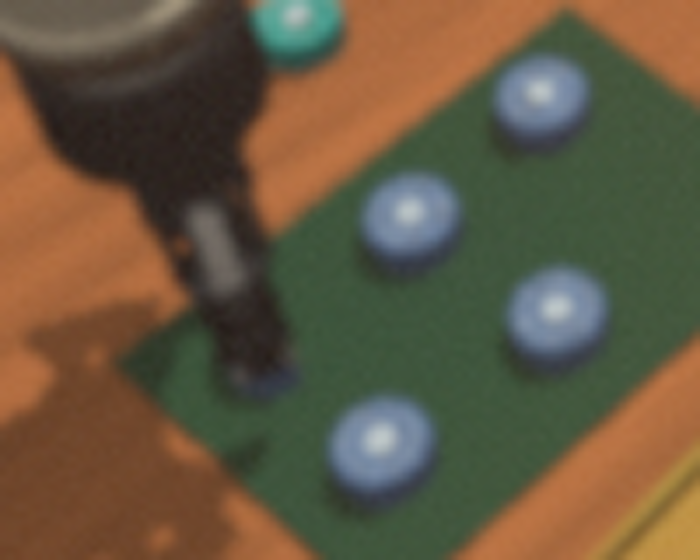

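send_rows --increments '[[[0,0,0],[1.8,0,0],0.35],[[0,0,0],[3.3,-0.05,0],0.35],[[0,0,0],[3.3,-0.05,0],0.35],[[0,0,0],[3.3,-0.05,0],1],[[0,0,0],[3.3,-0.05,0],1],[[0,0,0],[3.3,-0.05,0],1],[[0,0,0],[3.3,-0.05,0],1],[[0,0,0],[3.3,-0.05,0],1]]'

```text
time: 8.45
ee_pos: [0.4214, -0.3808, 0.0056]
tcp_rot: [97.1, 90.0, -10.9]
wrist_force: [-0.3, -0.7, 0.2]
gripper_width: 0.404
```

send_rows --increments '[[[0,0,0],[-1,0,0],1],[[0,0,0],[-4,0,0],1],[[0,0,0],[-7,0,0],1],[[0,0,0],[-7,1,0],1],[[0,0,0],[-7,4,0],1],[[0,0,0],[-7,7,0],1],[[0,0,0],[-7,7,0],1],[[0,0,0],[-7,7,0],1]]'

```text
time: 9.45
ee_pos: [0.4869, -0.4018, 0.0746]
tcp_rot: [-100.6, 89.9, 151.4]
wrist_force: [-0.6, 0.2, -0.0]
gripper_width: 0.4
```

Run:
```python
from h import *
plan([((.635,-.325,.07),CYAW),((.635,-.325,.012),CYAW)])
```

```text
t 9.45 p [ 0.4869 -0.4018  0.0746] jaw deg -17.97 grip 0.4 F [-0.6  0.2 -0. ] q [ 28  36  13  99 -10  47  27]
  w [-0.257, -0.0007, 0.0021] d [0.44, 11.72, -11.88] world [ 0.635 -0.325  0.07 ]
  w [-0.257, -0.0007, 0.0021] d [6.24, 11.73, -11.88] world [ 0.635 -0.325  0.012]
```

send_rows --increments '[[[-0.08,0,0],[0,3,-3],1],[[-0.18,0,0],[0,7,-7],1],[[-0.257,0,0],[0.2,10.7,-10.8],1],[[-0.257,0,0],[1,11.7,-11.9],1],[[-0.257,0,0],[4,11.7,-11.9],1],[[-0.257,0,0],[6.2,11.7,-11.9],1],[[-0.257,0,0],[6.2,11.7,-11.9],1],[[-0.257,0,0],[6.2,11.7,-11.9],0.5]]'

```text
time: 10.45
ee_pos: [0.6357, -0.3263, 0.0141]
tcp_rot: [29.9, 90.0, -63.5]
wrist_force: [0.5, 0.1, 1.3]
gripper_width: 0.504
```

send_rows --increments '[[[0,0,0],[0,0,0],0.45],[[0,0,0],[0,0,0],0.4],[[0,0,0],[-0.5,0,0],0.35],[[0,0,0],[-3,0,0],0.35],[[0,0,0],[-7,0,0],0.35],[[0,0,0],[-10,-1,0],0.35],[[0,0,0],[-10,-4,-3],0.35],[[0,0,0],[-10,-6,-8],0.35]]'

```text
time: 11.45
ee_pos: [0.5799, -0.2445, 0.1165]
tcp_rot: [53.2, 89.8, -40.4]
wrist_force: [0.6, 0.8, 0.3]
gripper_width: 0.65
```

Run:
```python
from h import *
plan([((.4935,-.297,.09),CYAW)])
for n in C:
    im=vision.get_image(n)[:,:,::-1]; cv2.imwrite(f"pics/{n}6.png",im)
    x,y=(270,120) if n=="top" else (100,200)
    cv2.imwrite(f"pics/{n}6c.png",cv2.resize(im[y:y+120,x:x+150],None,fx=5,fy=5,interpolation=cv2.INTER_CUBIC))
```

```text
t 11.45 p [ 0.5799 -0.2445  0.1165] jaw deg -3.52 grip 0.65 F [0.6 0.8 0.3] q [13 32  9 98 -6 50 22]
  w [-0.0048, 0.0026, -0.0034] d [2.63, -8.31, 5.76] world [ 0.4935 -0.297   0.09  ]
```

View pics/scene6c.png

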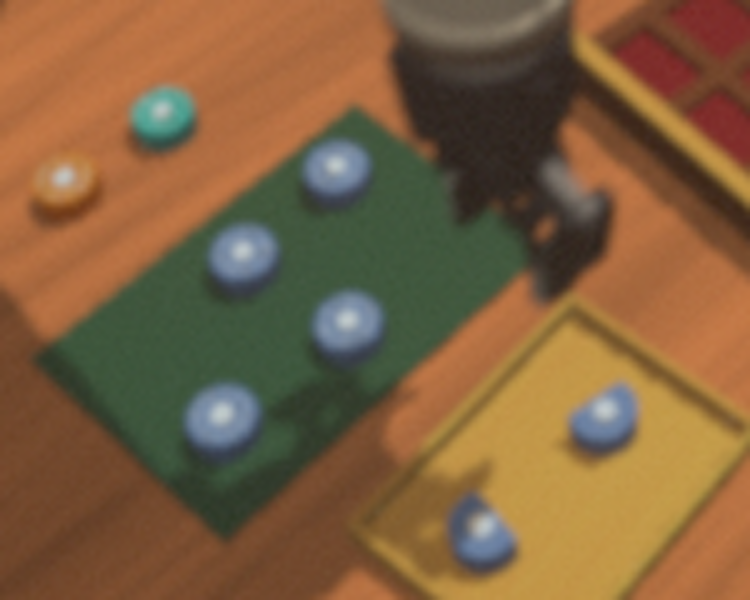

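View pics/top6c.png

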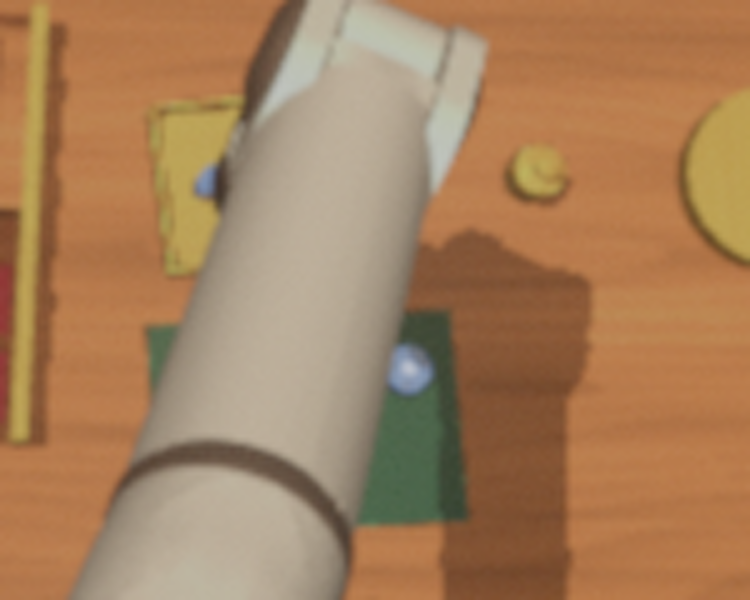

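Both chips are in the tray. Next: sound one at (0.4937,-0.2967).

send_rows --increments '[[[-0.005,0,0],[2,-3,2],0.35],[[-0.005,0,0],[4,-7,4.5],0.35],[[-0.005,0,0],[6,-8.3,5.75],0.35],[[-0.005,0,0],[8.5,-8.3,5.75],0.35],[[-0.005,0,0],[10.3,-8.3,5.75],0.35],[[-0.005,0,0],[11,-8.3,5.75],0.35],[[-0.005,0,0],[11,-8.3,5.75],0.35],[[-0.005,0,0],[11,-8.3,5.75],0.45]]'

```text
time: 12.55
ee_pos: [0.4953, -0.2948, 0.0043]
tcp_rot: [68.0, 89.9, -24.9]
wrist_force: [0.9, 1.5, 0.2]
gripper_width: 0.549
```

send_rows --increments '[[[0,0,0],[0,0,0],1],[[0,0,0],[0,0,0],1],[[0,0,0],[0,0,0],1],[[0,0,0],[0,0,0],1],[[0,0,0],[0,0,0],1],[[0,0,0],[-1,0,0],1],[[0,0,0],[-5,0,0],1],[[0,0,0],[-9,0,0],1]]'

```text
time: 13.55
ee_pos: [0.4938, -0.2945, 0.0945]
tcp_rot: [-107.5, 89.9, 159.5]
wrist_force: [1.1, -0.3, -0.9]
gripper_width: 0.404
```

Run:
```python
from h import *
plan([(case(33,-56,80),CYAW),(case(33,-56,12.5),CYAW)])
for n in C:
    im=vision.get_image(n)[:,:,::-1]; cv2.imwrite(f"pics/{n}7.png",im)
    x,y=(270,120) if n=="top" else (100,200)
    cv2.imwrite(f"pics/{n}7c.png",cv2.resize(im[y:y+120,x:x+150],None,fx=5,fy=5,interpolation=cv2.INTER_CUBIC))
```

```text
t 13.55 p [ 0.4938 -0.2945  0.0945] jaw deg -2.96 grip 0.404 F [ 1.1 -0.3 -0.9] q [ 21  29  10 107  -7  45  31]
  w [0.005, -0.0004, 0.0013] d [1.45, 3.84, -23.65] world [ 0.5444 -0.0603  0.08  ]
  w [0.005, -0.0004, 0.0013] d [8.2, 3.85, -23.65] world [ 0.5444 -0.0603  0.0125]
```

View pics/scene7c.png

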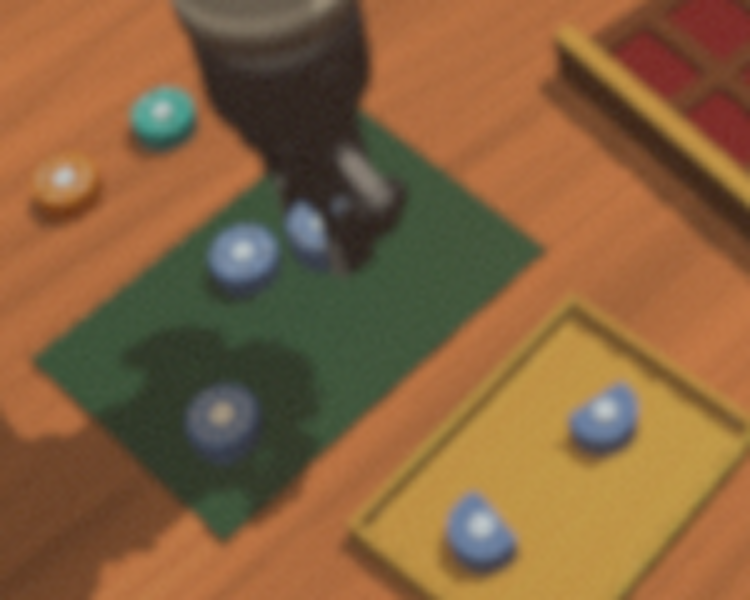

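Run:
```python
from h import *
res={}
for n in C:
    im=cv2.imread(f"pics/{n}0.png"); hsv=cv2.cvtColor(im,cv2.COLOR_BGR2HSV).astype(int)
    m=(((hsv[...,0]<5)|(hsv[...,0]>170))&(hsv[...,1]>165)).astype(np.uint8)
    k,lab,st,ce=cv2.connectedComponentsWithStats(m,connectivity=4)
    print(n,-C[n]["R"].T@C[n]["t"])
    for i in range(1,k):
        if st[i,4]>40: print(st[i].tolist(),ce[i].round(2))
    for y in(56,0,-56):
        for x in(-33,33): print((x,y),proj(n,case(x,y,8)).round(2))
```

```text
scene [ 0.99600366 -0.55195514  0.87165527]
[248, 190, 16, 12, 99] [255.53 195.31]
[235, 198, 17, 13, 128] [242.95 203.84]
[262, 201, 17, 13, 110] [270.31 206.52]
[224, 206, 15, 13, 95] [230.93 212.24]
[250, 209, 17, 14, 129] [257.88 215.97]
[238, 219, 17, 13, 105] [246.02 224.99]
(-33, 56) [255.59 195.73]
(33, 56) [270.56 207.37]
(-33, 0) [242.67 204.73]
(33, 0) [257.63 216.92]
(-33, -56) [229.12 214.17]
(33, -56) [244.06 226.93]
top [ 0.33412447 -0.0231342   1.3403096 ]
(-33, 56) [234.8  195.11]
(33, 56) [235.96 177.73]
(-33, 0) [249.72 195.99]
(33, 0) [250.79 178.59]
(-33, -56) [264.67 196.87]
(33, -56) [265.64 179.46]
```

Run:
```python
from h import *
im=cv2.imread("pics/top0.png").astype(int); 
m=((im[...,2]>1.9*im[...,1])&(im[...,2]>95)).astype(np.uint8); m[:,:225]=0;m[:,280:]=0;m[:160]=0;m[210:]=0
k,lab,st,ce=cv2.connectedComponentsWithStats(m,connectivity=4)
W=[]
for i in range(1,k):
    if st[i,4]>20: print(st[i].tolist(),ce[i].round(2))
    if st[i,4]>20 and 245<ce[i][0]<256: W.append(ce[i])
W.sort(key=lambda c:-c[1])
for w,s in zip(W,([242.95,203.84],[257.88,215.97])):
    print(tri(w,np.array(s)))
print(case(-33,0,8),case(33,0,8))
```

```text
[230, 170, 13, 16, 170] [236.35 177.49]
[245, 171, 13, 15, 175] [251.09 178.29]
[260, 172, 12, 15, 167] [265.66 179.34]
[229, 188, 13, 15, 177] [235.12 194.92]
[244, 189, 13, 15, 179] [250.06 195.97]
[259, 190, 12, 15, 167] [264.83 196.96]
(array([ 0.48203776, -0.00105235,  0.01268057]), np.float64(0.27177147567979887))
(array([ 0.548271  , -0.00503954,  0.01360024]), np.float64(0.14336579589331677))
[ 0.48165284 -0.0006332   0.008     ] [ 0.54754716 -0.0043668   0.008     ]
```

Case pose is confirmed to better than 1 mm. Carrying this one to well (33,-56).

send_rows --increments '[[[0,0,0],[0,0.5,-4],1],[[0,0,0],[0,1.5,-9],1],[[0,0,0],[0,2.5,-15],1],[[0,0,0],[0.5,3.5,-20.5],1],[[0,0,0],[1.5,3.8,-23.8],1],[[0,0,0],[2.5,3.8,-23.8],1],[[0,0,0],[3.5,3.8,-23.8],1],[[0,0,0],[3.5,3.8,-23.8],1]]'

```text
time: 14.65
ee_pos: [0.5434, -0.0609, 0.0574]
tcp_rot: [-69.2, 89.9, -162.3]
wrist_force: [-0.7, -0.8, 0.0]
gripper_width: 0.401
```

Run:
```python
from h import *
plan([(case(33,-56,12.5)+[0,.0017,0],CYAW)])
im=vision.get_image("scene")[:,:,::-1]
cv2.imwrite("pics/scene8c.png",cv2.resize(im[170:250,200:300],None,fx=7,fy=7,interpolation=cv2.INTER_CUBIC))
```

```text
t 14.65 p [ 0.5434 -0.0609  0.0574] jaw deg -3.11 grip 0.401 F [-0.7 -0.8  0. ] q [ -2  30   7 112  -6  39   5]
  w [0.0023, 0.0009, 0.0024] d [4.49, 0.1, -0.24] world [ 0.5444 -0.0586  0.0125]
```

View pics/scene8c.png

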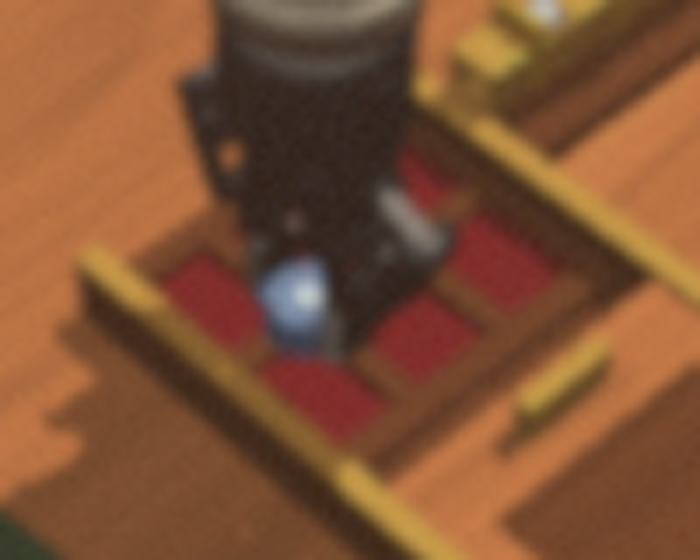

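send_rows --increments '[[[0,0,0],[1.5,0.1,-0.24],1],[[0,0,0],[3,0.1,-0.24],1],[[0,0,0],[4,0.1,-0.24],1],[[0,0,0],[4.6,0.1,-0.24],1],[[0,0,0],[4.6,0.1,-0.24],1],[[0,0,0],[4.6,0.1,-0.24],1],[[0,0,0],[4.6,0.1,-0.24],0.55],[[0,0,0],[4.6,0.1,-0.24],0.48]]'

```text
time: 15.7
ee_pos: [0.5461, -0.0567, 0.013]
tcp_rot: [91.2, 90.0, -1.7]
wrist_force: [-0.9, -0.8, 0.5]
gripper_width: 0.52
```

send_rows --increments '[[[0,0,0],[0,0,0],0.45],[[0,0,0],[-1,0,0],0.45],[[0,0,0],[-4,0,0],0.4],[[0,0,0],[-8,0,0],0.35],[[0,0,0],[-9,0,4],0.35],[[0,0,0],[-9,-2,9],0.35],[[0,0,0],[-9,-5,15],0.35],[[0,0,0],[-9,-8,18],0.35]]'

```text
time: 16.7
ee_pos: [0.4557, -0.2356, 0.1036]
tcp_rot: [43.2, 89.9, -49.9]
wrist_force: [0.1, -0.4, -0.1]
gripper_width: 0.652
```

Run:
```python
from h import *
plan([((.4918,-.3755,.08),CYAW)])
for n in C:
    im=vision.get_image(n)[:,:,::-1]; cv2.imwrite(f"pics/{n}9.png",im)
    x,y=(225,110) if n=="top" else (100,170)
    w=(150,120) if n=="top" else (180,140)
    cv2.imwrite(f"pics/{n}9c.png",cv2.resize(im[y:y+w[1],x:x+w[0]],(750,600),interpolation=cv2.INTER_CUBIC))
```

```text
t 16.7 p [ 0.4557 -0.2356  0.1036] jaw deg -3.1 grip 0.652 F [ 0.1 -0.4 -0.1] q [ 16  23  10 115  -6  42  27]
  w [0.0024, 0.0017, -0.0016] d [2.39, 4.36, 13.77] world [ 0.4918 -0.3755  0.08  ]
```

View pics/scene9c.png

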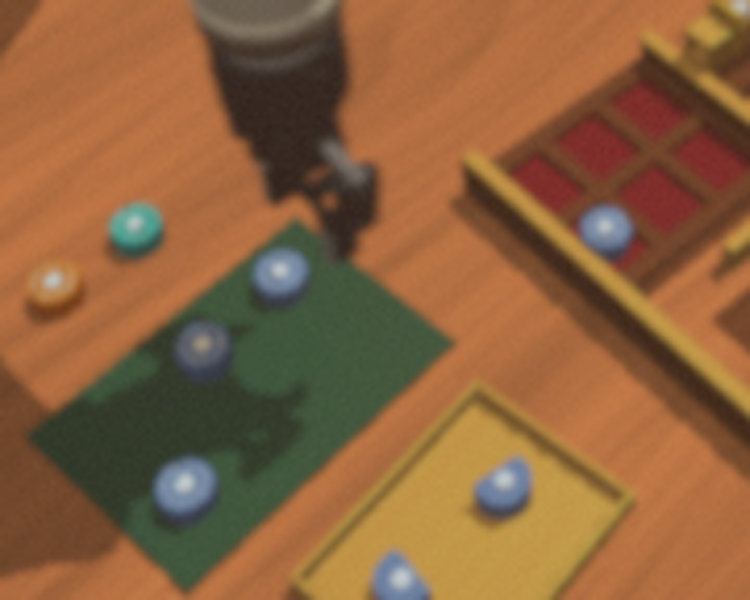

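View pics/top9c.png

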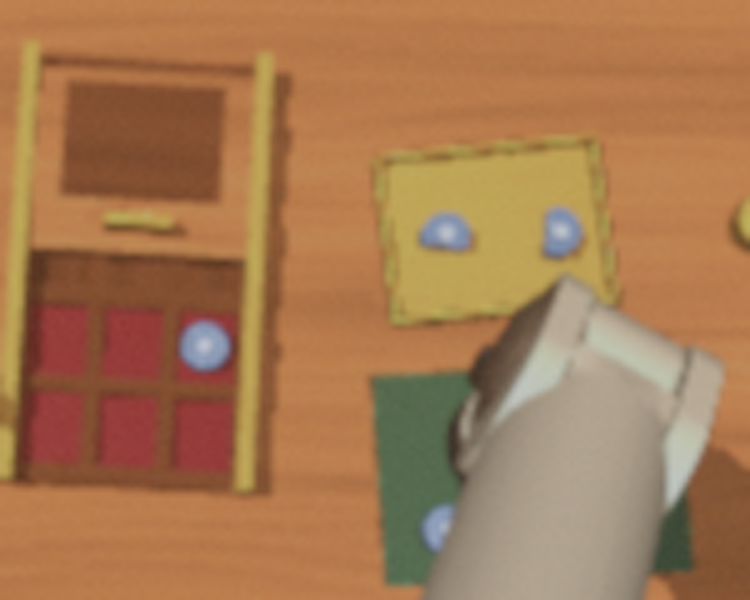

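```bash
cat >> h.py <<'E'
def dotc(n,f,g,r=3):
    im=cv2.imread(f).astype(float).min(2) if isinstance(f,str) else f.astype(float).min(2)
    for _ in range(3):
        x,y=np.round(g).astype(int);w=im[y-r:y+r+1,x-r:x+r+1];w=np.clip(w-np.percentile(w,60),0,None);yy,xx=np.mgrid[y-r:y+r+1,x-r:x+r+1];g=np.array([(w*xx).sum(),(w*yy).sum()])/w.sum()
    return g
def incase(X):
    c,s=np.cos(CYAW),np.sin(CYAW);d=X[:2]-CASE;return np.array([c*d[0]+s*d[1],-s*d[0]+c*d[1],X[2]])*1e3
E
python3 - <<'E'
from h import *
a=dotc("top","pics/top9.png",(265.5,178.5));b=dotc("scene","pics/scene9.png",(244.9,222.5))
X,e=tri(a,b);print(a,b,X,e,incase(X))
b=dotc("scene","pics/scene9.png",(144,283)); print(b)
E
```

```text
[265.4650519  178.56470588] [244.79157303 222.29606742] [ 0.54484889 -0.05861537  0.02868653] 0.11946158562787446 [ 33.37488586 -54.3143365   28.68652926]
[143.8234414  282.28778055]
```

It lies flat in well (33,-54) with its top at 28.7 mm; the views read about 2 mm high throughout, as they did on the pad. The next medallion at (0.4918,-0.3752) is unmoved.

send_rows --increments '[[[0,0,0],[0.5,1,4],0.35],[[0,0,0],[1.5,3,9],0.35],[[0,0,0],[2.4,4.4,13.6],0.35],[[0,0,0],[5,4.4,13.75],0.35],[[0,0,0],[8,4.4,13.75],0.35],[[0,0,0],[9.8,4.4,13.75],0.35],[[0,0,0],[9.8,4.4,13.75],0.35],[[0,0,0],[9.8,4.4,13.75],0.4]]'

```text
time: 17.8
ee_pos: [0.4944, -0.3721, 0.0056]
tcp_rot: [59.2, 89.9, -33.7]
wrist_force: [0.6, -0.7, 0.2]
gripper_width: 0.602
```

send_rows --increments '[[[0,0,0],[0,0,0],1],[[0,0,0],[0,0,0],1],[[0,0,0],[0,0,0],1],[[0,0,0],[0,0,0],1],[[0,0,0],[0,0,0],1],[[0,0,0],[-1,0,0],1],[[0,0,0],[-5,0,0],1],[[0,0,0],[-9,0,0],1]]'

```text
time: 18.8
ee_pos: [0.493, -0.3716, 0.0956]
tcp_rot: [-114.8, 89.9, 152.2]
wrist_force: [-1.3, 0.0, -0.5]
gripper_width: 0.403
```

Run:
```python
from h import *
plan([(case(33,0,55),CYAW),(case(33,0,12.5),CYAW)])
im=vision.get_image("scene")[:,:,::-1]
cv2.imwrite("pics/scene10.png",im)
cv2.imwrite("pics/scene10c.png",cv2.resize(im[210:310,90:215],None,fx=6,fy=6,interpolation=cv2.INTER_CUBIC))
```

```text
t 18.8 p [ 0.493  -0.3716  0.0956] jaw deg -2.96 grip 0.403 F [-1.3  0.  -0.5] q [ 26  33  11 101  -8  48  38]
  w [0.0049, -0.0004, 0.001] d [4.07, 3.56, -36.96] world [ 0.5475 -0.0044  0.055 ]
  w [0.0049, -0.0004, 0.001] d [8.32, 3.56, -36.95] world [ 0.5475 -0.0044  0.0125]
```

View pics/scene10c.png

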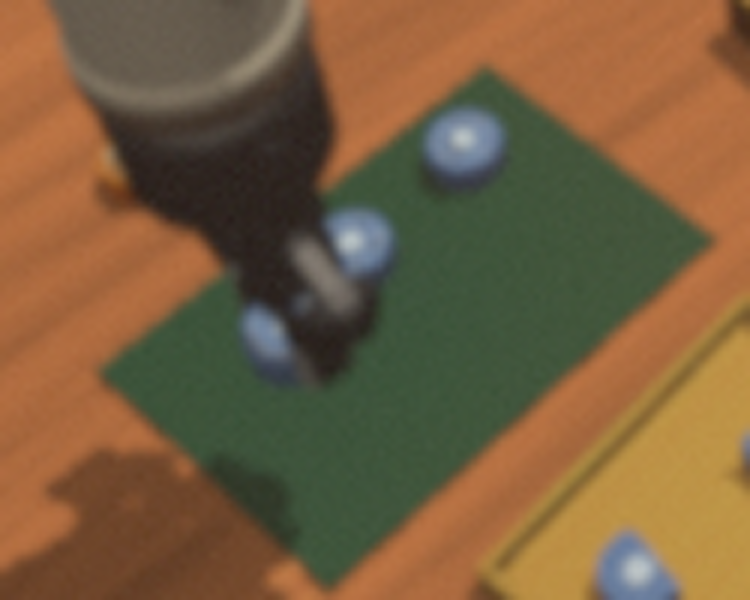

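send_rows --increments '[[[0,0,0],[0,0.5,-4.5],1],[[0,0,0],[0,1,-10],1],[[0,0,0],[0,1.5,-16],1],[[0,0,0],[0,2,-22],1],[[0,0,0],[0,3,-28],1],[[0,0,0],[0,3.5,-33.5],1],[[0,0,0],[1,3.6,-37.2],1],[[0,0,0],[2,3.6,-37.2],1]]'

```text
time: 19.85
ee_pos: [0.549, 0.0027, 0.0747]
tcp_rot: [160.3, 89.9, 67.7]
wrist_force: [0.5, -0.3, -0.3]
gripper_width: 0.403
```

Run:
```python
from h import *
plan([(case(33,0,12.5)+[0,.0033,0],CYAW)])
```

```text
t 19.85 p [0.549  0.0027 0.0747] jaw deg -2.55 grip 0.403 F [ 0.5 -0.3 -0.3] q [ -9  29   8 111  -6  41  -1]
  w [0.0121, -0.0023, -0.0008] d [6.22, -0.13, 0.4] world [ 0.5475 -0.0011  0.0125]
```

send_rows --increments '[[[0.006,0,0],[1,-0.1,0.3],1],[[0.012,0,0],[2,-0.1,0.4],1],[[0.012,0,0],[3,-0.1,0.4],1],[[0.012,0,0],[4,-0.1,0.4],1],[[0.012,0,0],[4,-0.1,0.4],1],[[0.012,0,0],[4,-0.1,0.4],1],[[0.012,0,0],[4,-0.1,0.4],1],[[0.012,0,0],[4,-0.1,0.4],1]]'

```text
time: 20.85
ee_pos: [0.5477, -0.006, 0.0349]
tcp_rot: [101.6, 90.0, 8.0]
wrist_force: [-0.2, 0.1, 0.4]
gripper_width: 0.399
```

Run:
```python
from h import *
plan([(case(33,0,12.5)+[0,.0033,0],CYAW)])
```

```text
t 20.85 p [ 0.5477 -0.006   0.0349] jaw deg -3.63 grip 0.399 F [-0.2  0.1  0.4] q [ -8  32   7 112  -7  36   0]
  w [-0.0068, -0.0001, -0.0007] d [2.24, -0.05, -0.49] world [ 0.5475 -0.0011  0.0125]
```

send_rows --increments '[[[-0.006,0,0],[0,0,-0.5],1],[[-0.006,0,0],[0.8,0,-0.5],1],[[-0.006,0,0],[1.6,0,-0.5],1],[[-0.006,0,0],[2.2,0,-0.5],1],[[-0.006,0,0],[2.3,0,-0.5],1],[[-0.006,0,0],[2.3,0,-0.5],1],[[-0.006,0,0],[2.3,0,-0.5],0.55],[[-0.006,0,0],[2.3,0,-0.5],0.48]]'

```text
time: 21.85
ee_pos: [0.5486, -0.0012, 0.0121]
tcp_rot: [95.5, 89.9, 2.2]
wrist_force: [0.8, -1.2, -0.7]
gripper_width: 0.517
```

send_rows --increments '[[[0,0,0],[0,0,0],0.45],[[0,0,0],[-1,0,0],0.45],[[0,0,0],[-4,0,0],0.4],[[0,0,0],[-8,0,0],0.35],[[0,0,0],[-9,-1,5],0.35],[[0,0,0],[-9,-2,11],0.35],[[0,0,0],[-9,-4,16],0.35],[[0,0,0],[-9,-4,16],0.35]]'

```text
time: 22.85
ee_pos: [0.4959, -0.1641, 0.1023]
tcp_rot: [-18.2, 89.9, -112.0]
wrist_force: [-0.4, 1.5, -0.1]
gripper_width: 0.651
```

Run:
```python
from h import *
plan([((.4185,-.3084,.06),CYAW)])
for n in C:
    im=vision.get_image(n)[:,:,::-1]; cv2.imwrite(f"pics/{n}11.png",im)
    x,y=(225,110) if n=="top" else (100,170)
    w=(150,120) if n=="top" else (180,140)
    cv2.imwrite(f"pics/{n}11c.png",cv2.resize(im[y:y+w[1],x:x+w[0]],(750,600),interpolation=cv2.INTER_CUBIC))
P=proj("top",case(33,2,28)),proj("scene",case(33,2,28))
a=dotc("top","pics/top11.png",P[0]);b=dotc("scene","pics/scene11.png",P[1])
X,e=tri(a,b);print(P,a,b,X,e,incase(X))
print(dotc("scene","pics/scene11.png",(148,249.7)),dotc("scene","pics/scene11.png",(166.7,232.5)))
```

```text
t 22.85 p [ 0.4959 -0.1641  0.1023] jaw deg -3.82 grip 0.651 F [-0.4  1.5 -0.1] q [  7  24  10 114  -6  42  17]
  w [-0.01, 0.0022, 0.0007] d [4.27, -6.76, 14.9] world [ 0.4185 -0.3084  0.06  ]
(array([250.18292573, 177.71049988]), array([258.38384321, 212.29830032])) [250.84806202 178.08527132] [257.79383033 212.3218509 ] [ 0.54657334 -0.00440375  0.02865242] 0.1310998504970371 [32.02983635 -0.09197499 28.65242067]
[148.17391304 248.85217391] [166.6462585  232.38049887]
```

View pics/scene11c.png

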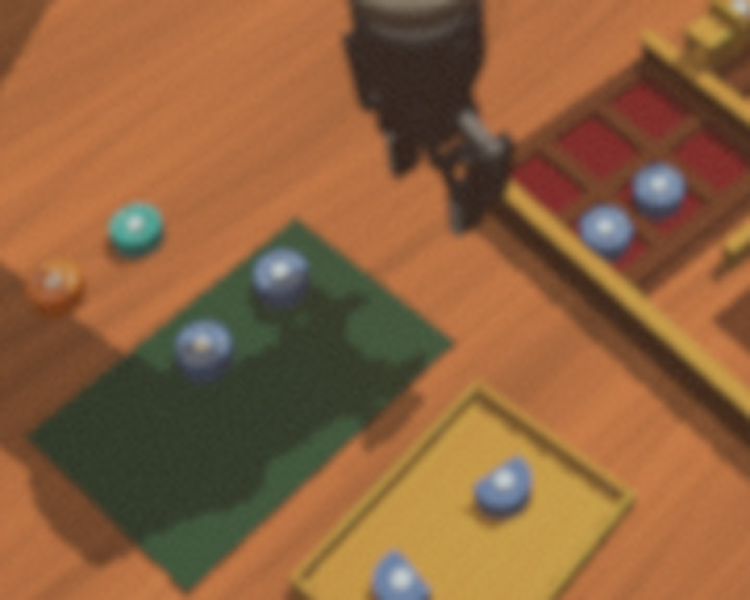

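Second one is in at (32,0). Next is the one at (0.4185,-0.308).

send_rows --increments '[[[-0.01,0,0],[1,-2,4],0.35],[[-0.01,0,0],[2.5,-4.5,9.5],0.35],[[-0.01,0,0],[4.2,-6.7,14.5],0.35],[[-0.01,0,0],[5,-6.75,14.9],0.35],[[-0.01,0,0],[8,-6.75,14.9],0.35],[[-0.01,0,0],[9.7,-6.75,14.9],0.35],[[-0.01,0,0],[9.7,-6.75,14.9],0.35],[[-0.01,0,0],[9.7,-6.75,14.9],0.35]]'

```text
time: 23.95
ee_pos: [0.4236, -0.303, 0.0051]
tcp_rot: [83.2, 90.0, -9.4]
wrist_force: [-0.0, 0.2, 0.2]
gripper_width: 0.65
```

send_rows --increments '[[[0,0,0],[0,0,0],1],[[0,0,0],[0,0,0],1],[[0,0,0],[0,0,0],1],[[0,0,0],[0,0,0],1],[[0,0,0],[0,0,0],1],[[0,0,0],[-1,0,0],1],[[0,0,0],[-5,0,0],1],[[0,0,0],[-9,0,0],1]]'

```text
time: 24.95
ee_pos: [0.4222, -0.3034, 0.0959]
tcp_rot: [-102.7, 90.0, 164.5]
wrist_force: [0.5, 0.7, -0.6]
gripper_width: 0.399
```

Run:
```python
from h import *
plan([(case(33,56,55),CYAW),(case(33,56,12.5),CYAW)])
im=vision.get_image("scene")[:,:,::-1]
cv2.imwrite("pics/scene12.png",im)
cv2.imwrite("pics/scene12c.png",cv2.resize(im[210:310,90:215],None,fx=6,fy=6,interpolation=cv2.INTER_CUBIC))
```

```text
t 24.95 p [ 0.4222 -0.3034  0.0959] jaw deg -2.74 grip 0.399 F [ 0.5  0.7 -0.6] q [ 23  25  12 115  -7  42  37]
  w [0.0087, -0.0001, 0.0005] d [4.09, 11.14, -36.07] world [0.5507 0.0515 0.055 ]
  w [0.0087, -0.0001, 0.0005] d [8.34, 11.14, -36.07] world [0.5507 0.0515 0.0125]
```

View pics/scene12c.png

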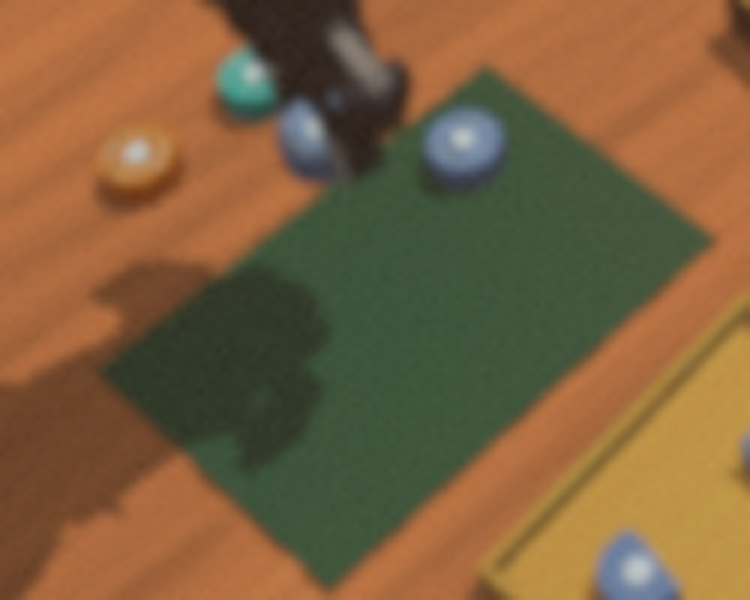

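send_rows --increments '[[[0,0,0],[0,1,-4.5],1],[[0,0,0],[0,3,-10],1],[[0,0,0],[0,5,-15.5],1],[[0,0,0],[0,7,-21.5],1],[[0,0,0],[0,9,-27.5],1],[[0,0,0],[0,10.5,-33],1],[[0.008,0,0],[0,11.1,-36.5],1],[[0.008,0,0],[0,11.1,-36.5],1]]'

```text
time: 26.0
ee_pos: [0.5514, 0.0605, 0.095]
tcp_rot: [152.8, 89.9, 60.0]
wrist_force: [-0.4, -1.2, -0.5]
gripper_width: 0.402
```

send_rows --increments '[[[0,0,0],[1,0,0],1],[[0,0,0],[2.5,0,0],1],[[0,0,0],[4,0,0],1],[[0,0,0],[5,0,0],1],[[0,0,0],[5,0,0],1],[[0,0,0],[5,0,0],1],[[0,0,0],[5,0,0],1],[[0,0,0],[5,0,0],1]]'

```text
time: 27.0
ee_pos: [0.5512, 0.056, 0.045]
tcp_rot: [105.7, 90.0, 12.5]
wrist_force: [0.0, 0.9, -0.5]
gripper_width: 0.398
```

Run:
```python
from h import *
plan([(case(33,56,12.5)+[0,.0053,0],CYAW)])
im=vision.get_image("scene")[:,:,::-1]
cv2.imwrite("pics/scene13.png",im)
cv2.imwrite("pics/scene13c.png",cv2.resize(im[160:260,200:320],None,fx=6,fy=6,interpolation=cv2.INTER_CUBIC))
```

```text
t 27.0 p [0.5512 0.056  0.045 ] jaw deg -3.18 grip 0.398 F [ 0.   0.9 -0.5] q [-14  32   7 111  -6  38  -7]
  w [0.0012, -0.0002, -0.0008] d [3.25, -0.06, -0.08] world [0.5507 0.0568 0.0125]
```

View pics/scene13c.png

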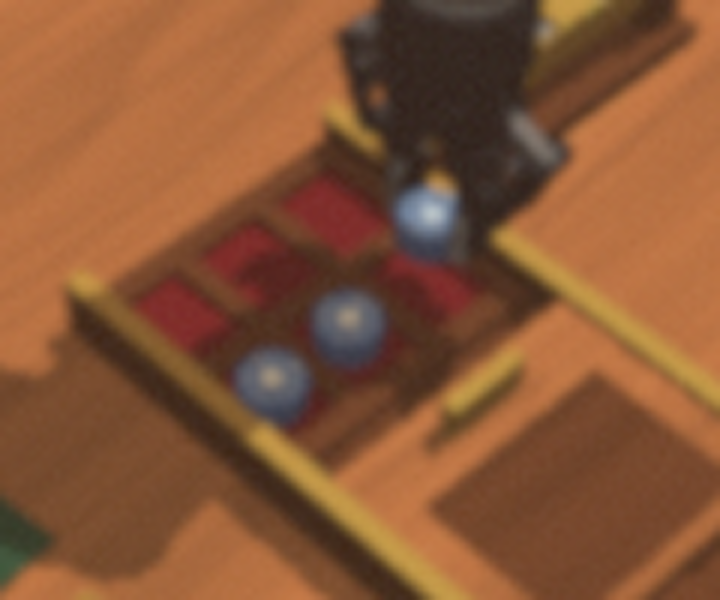

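send_rows --increments '[[[0,0,0],[1,-0.05,-0.1],1],[[0,0,0],[2,-0.05,-0.1],1],[[0,0,0],[3,-0.05,-0.1],1],[[0,0,0],[3.3,-0.05,-0.1],1],[[0,0,0],[3.3,-0.05,-0.1],1],[[0,0,0],[3.3,-0.05,-0.1],1],[[0,0,0],[3.3,-0.05,-0.1],0.55],[[0,0,0],[3.3,-0.05,-0.1],0.48]]'

```text
time: 28.05
ee_pos: [0.5511, 0.0569, 0.0121]
tcp_rot: [102.9, 89.9, 9.8]
wrist_force: [0.1, -0.8, -0.5]
gripper_width: 0.521
```

send_rows --increments '[[[0,0,0],[0,0,0],0.45],[[0,0,0],[-1,0,0],0.45],[[0,0,0],[-4,0,0],0.4],[[0,0,0],[-8,0,0],0.35],[[0,0,0],[-9,-1,5],0.35],[[0,0,0],[-9,-3,11],0.35],[[0,0,0],[-9,-6,17],0.35],[[0,0,0],[-9,-6,17],0.35]]'

```text
time: 29.05
ee_pos: [0.4779, -0.1146, 0.1021]
tcp_rot: [-42.9, 89.9, -136.5]
wrist_force: [-0.1, 0.3, 0.0]
gripper_width: 0.647
```

Run:
```python
from h import *
plan([((.4093,-.2368,.06),CYAW)])
for n in C:
    im=vision.get_image(n)[:,:,::-1]; cv2.imwrite(f"pics/{n}14.png",im)
    x,y=(205,110) if n=="top" else (120,150)
    w=(150,120) if n=="top" else (180,140)
    cv2.imwrite(f"pics/{n}14c.png",cv2.resize(im[y:y+w[1],x:x+w[0]],(750,600),interpolation=cv2.INTER_CUBIC))
P=proj("top",case(33,56,28)),proj("scene",case(33,56,28))
a=dotc("top","pics/top14.png",P[0]);b=dotc("scene","pics/scene14.png",P[1])
X,e=tri(a,b);print(P,a,b,X,e,incase(X))
print(dotc("scene","pics/scene14.png",(166.7,232.5)))
```

```text
t 29.05 p [ 0.4779 -0.1146  0.1021] jaw deg -3.67 grip 0.647 F [-0.1  0.3  0. ] q [  2  21  10 118  -5  41  12]
  w [-0.0075, 0.0016, 0.0015] d [4.24, -6.06, 12.63] world [ 0.4093 -0.2368  0.06  ]
(array([235.66706454, 176.86685882]), array([270.99899285, 203.08250622])) [235.77385159 177.16607774] [270.82284264 202.7071066 ] [0.54970969 0.05137193 0.02901543] 0.08877725510069467 [32.00594281 55.77181009 29.01542745]
[166.73861386 232.46534653]
```

View pics/scene14c.png

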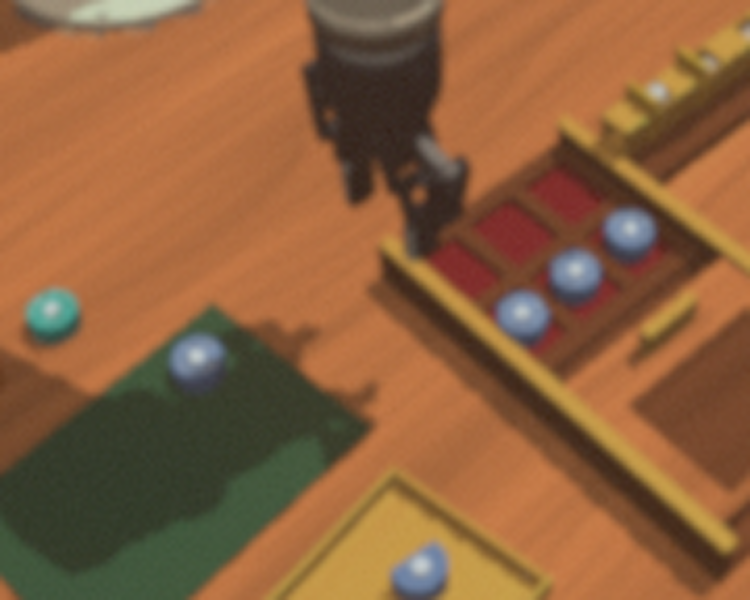

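View pics/top14c.png

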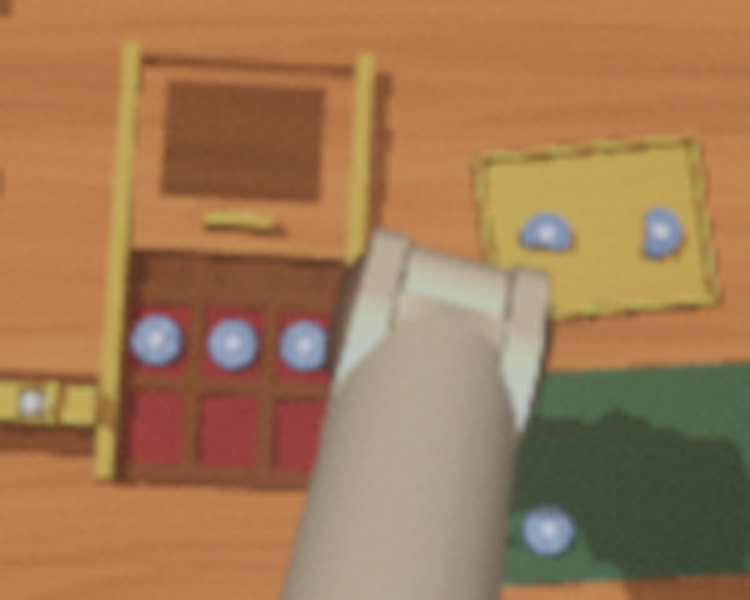

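Three are seated. Last sound one at (0.4093,-0.2368).

send_rows --increments '[[[-0.007,0,0],[1,-2,4],0.35],[[-0.007,0,0],[2.5,-4.5,9],0.35],[[-0.007,0,0],[4.2,-6,12.3],0.35],[[-0.007,0,0],[5,-6.05,12.6],0.35],[[-0.007,0,0],[5,-6.05,12.6],0.35],[[-0.007,0,0],[5,-6.05,12.6],0.35],[[-0.007,0,0],[5,-6.05,12.6],0.35],[[-0.007,0,0],[5,-6.05,12.6],0.35]]'

```text
time: 30.15
ee_pos: [0.4143, -0.2314, 0.0519]
tcp_rot: [88.6, 90.0, -4.1]
wrist_force: [0.5, -0.2, -0.6]
gripper_width: 0.648
```

Run:
```python
from h import *
plan([((.4093,-.2368,.0055),CYAW)])
```

```text
t 30.15 p [ 0.4143 -0.2314  0.0519] jaw deg -2.7 grip 0.648 F [ 0.5 -0.2 -0.6] q [ 17  25  10 122  -8  33  31]
  w [0.0095, 0.0, -0.0007] d [4.64, -0.48, 0.56] world [ 0.4093 -0.2368  0.0055]
```

send_rows --increments '[[[0.009,0,0],[1,-0.48,0.56],0.35],[[0.009,0,0],[3,-0.48,0.56],0.35],[[0.009,0,0],[4.6,-0.48,0.56],0.35],[[0.009,0,0],[4.6,-0.48,0.56],0.35],[[0.009,0,0],[4.6,-0.48,0.56],1],[[0.009,0,0],[4.6,-0.48,0.56],1],[[0.009,0,0],[4.6,-0.48,0.56],1],[[0.009,0,0],[4.6,-0.48,0.56],1]]'

```text
time: 31.15
ee_pos: [0.409, -0.2375, 0.006]
tcp_rot: [71.4, 89.9, -21.9]
wrist_force: [-0.2, 0.1, 3.2]
gripper_width: 0.399
```

send_rows --increments '[[[0,0,0],[0,0,0],1],[[0,0,0],[-1,0,0],1],[[0,0,0],[-5,0,0],1],[[0,0,0],[-9,0,0],1],[[0,0,0],[-9,0,0],1],[[0,0,0],[-9,0,0],1],[[0,0,0],[-9,0,0],1],[[0,0,0],[-9,0,0],1]]'

```text
time: 32.15
ee_pos: [0.4078, -0.237, 0.0946]
tcp_rot: [-109.3, 89.9, 157.4]
wrist_force: [0.2, -0.6, -0.8]
gripper_width: 0.4
```

Run:
```python
from h import *
plan([(case(-33,0,95),CYAW)])
im=vision.get_image("scene")[:,:,::-1]
cv2.imwrite("pics/scene15.png",im)
cv2.imwrite("pics/scene15c.png",cv2.resize(im[180:280,110:235],None,fx=6,fy=6,interpolation=cv2.INTER_CUBIC))
```

```text
t 32.15 p [ 0.4078 -0.237   0.0946] jaw deg -3.3 grip 0.4 F [ 0.2 -0.6 -0.8] q [ 17  21  12 121  -7  39  30]
  w [-0.001, -0.0007, 0.002] d [-0.04, 6.01, -24.02] world [ 0.4817 -0.0006  0.095 ]
```

View pics/scene15c.png

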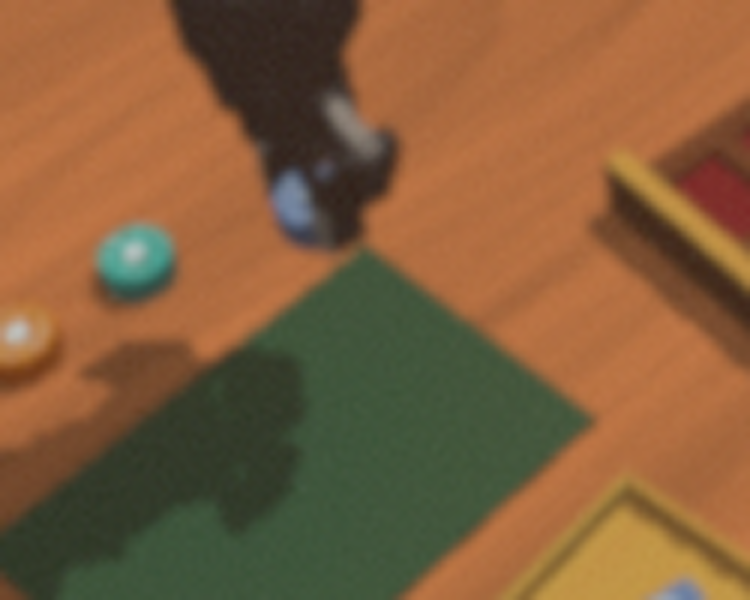

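send_rows --increments '[[[0,0,0],[0,1,-4],1],[[0,0,0],[0,2.5,-9.5],1],[[0,0,0],[0,4,-15],1],[[0,0,0],[0,5.2,-20],1],[[0,0,0],[0,6,-24],1],[[0,0,0],[2,6,-24],1],[[0,0,0],[4,6,-24],1],[[0,0,0],[5,6,-24],1]]'

```text
time: 33.2
ee_pos: [0.4813, -0.0011, 0.0441]
tcp_rot: [-81.8, 89.9, -175.0]
wrist_force: [1.5, 0.2, -0.4]
gripper_width: 0.401
```

send_rows --increments '[[[0,0,0],[0,0,0],1],[[0,0,0],[0,0,0],1],[[0,0,0],[0,0,0],1],[[0,0,0],[0,0,0],1],[[0,0,0],[0,0,0],1],[[0,0,0],[0,0,0],1],[[0,0,0],[0,0,0],1],[[0,0,0],[0,0,0],1]]'

```text
time: 34.2
ee_pos: [0.4823, -0.0012, 0.0455]
tcp_rot: [-105.0, 90.0, 161.7]
wrist_force: [0.6, 0.5, 0.2]
gripper_width: 0.401
```

Run:
```python
from h import *
plan([(case(-33,0,12.5),CYAW)])
im=vision.get_image("scene")[:,:,::-1]
cv2.imwrite("pics/scene16.png",im)
cv2.imwrite("pics/scene16c.png",cv2.resize(im[160:260,190:310],None,fx=6,fy=6,interpolation=cv2.INTER_CUBIC))
```

```text
t 34.2 p [ 0.4823 -0.0012  0.0455] jaw deg -3.3 grip 0.401 F [0.6 0.5 0.2] q [ -9  27   7 121  -6  33  -1]
  w [-0.0009, -0.0, 0.0001] d [3.3, -0.07, -0.05] world [ 0.4817 -0.0006  0.0125]
```

View pics/scene16c.png

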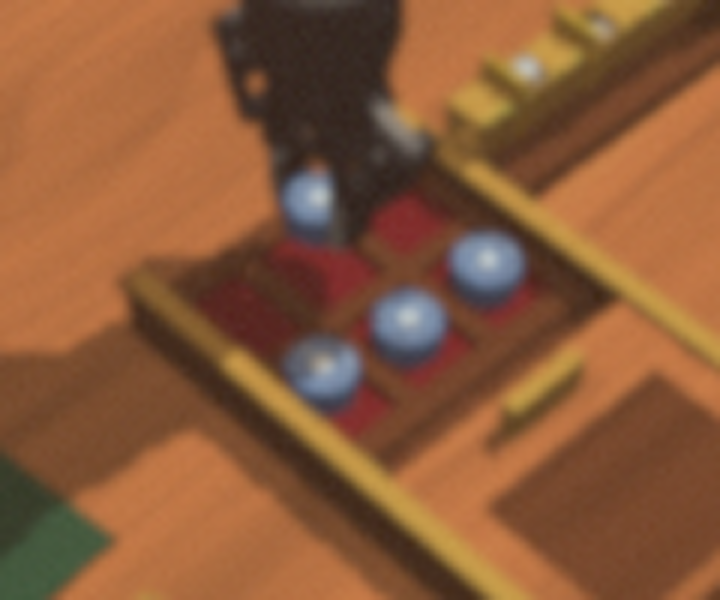

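send_rows --increments '[[[0,0,0],[1,-0.2,0],1],[[0,0,0],[2,-0.2,0],1],[[0,0,0],[3,-0.2,0],1],[[0,0,0],[3.3,-0.2,0],1],[[0,0,0],[3.3,-0.2,0],1],[[0,0,0],[3.3,-0.2,0],1],[[0,0,0],[3.3,-0.2,0],0.55],[[0,0,0],[3.3,-0.2,0],0.5]]'

```text
time: 35.25
ee_pos: [0.4797, -0.001, 0.0125]
tcp_rot: [-90.6, 89.9, 176.1]
wrist_force: [-0.2, -0.1, -0.0]
gripper_width: 0.501
```

send_rows --increments '[[[0,0,0],[0,0,0],0.48],[[0,0,0],[-1,0,0],0.48],[[0,0,0],[-4,0,0],0.48],[[0,0,0],[-8,0,0],0.48],[[0,0,0],[-10,0,3],0.5],[[0,0,0],[-10,0,8],0.5],[[0,0,0],[-10,0,14],0.5],[[0,0,0],[-10,0,18],0.5]]'

```text
time: 36.25
ee_pos: [0.4694, -0.1837, 0.1136]
tcp_rot: [50.1, 89.9, -43.4]
wrist_force: [0.5, 0.5, -0.4]
gripper_width: 0.504
```

Run:
```python
from h import *
plan([])
for n in C:
    im=vision.get_image(n)[:,:,::-1]; cv2.imwrite(f"pics/{n}17.png",im)
    x,y=(205,110) if n=="top" else (170,130)
    w=(150,120) if n=="top" else (180,140)
    cv2.imwrite(f"pics/{n}17c.png",cv2.resize(im[y:y+w[1],x:x+w[0]],(750,600),interpolation=cv2.INTER_CUBIC))
for q in((33,-55,28),(32,0,28),(32,56,28),(-35,0,28)):
    P=proj("top",case(*q)),proj("scene",case(*q))
    a=dotc("top","pics/top17.png",P[0]);b=dotc("scene","pics/scene17.png",P[1])
    X,e=tri(a,b);print(e,incase(X))
# grip guess
for g in(88,):
    print(proj("top",case(g,0,59)),proj("scene",case(g,0,59)))
```

```text
t 36.25 p [ 0.4694 -0.1837  0.1136] jaw deg -3.43 grip 0.504 F [ 0.5  0.5 -0.4] q [  9  21  12 116  -6  43  21]
0.16753296630875525 [ 24.77081766 -51.95240263  28.51631026]
0.14616828692027184 [32.12845624 -0.22307331 28.77955502]
0.08999044323570615 [32.03915727 55.67062776 29.10333642]
0.17663341177046732 [-3.48711691e+01  1.86099891e-02  2.88053109e+01]
[251.52172366 161.49820611] [271.97257872 216.60325808]
```

View pics/scene17c.png

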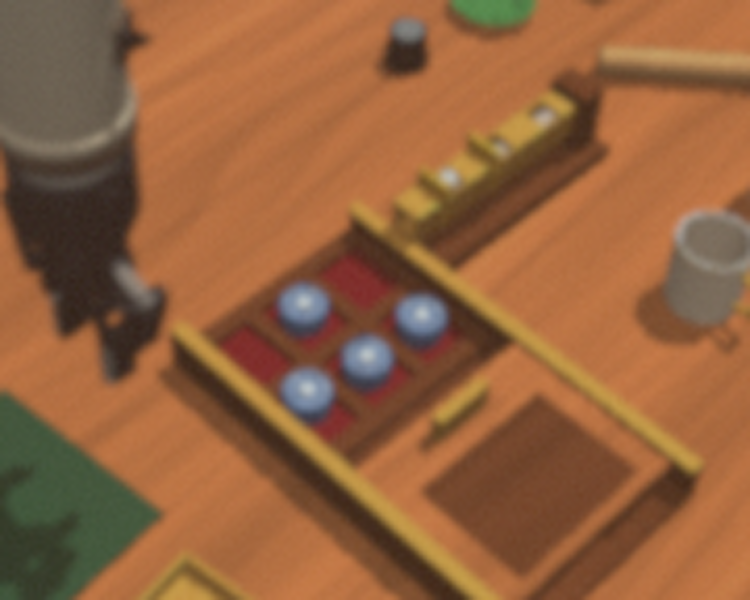

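View pics/top17c.png

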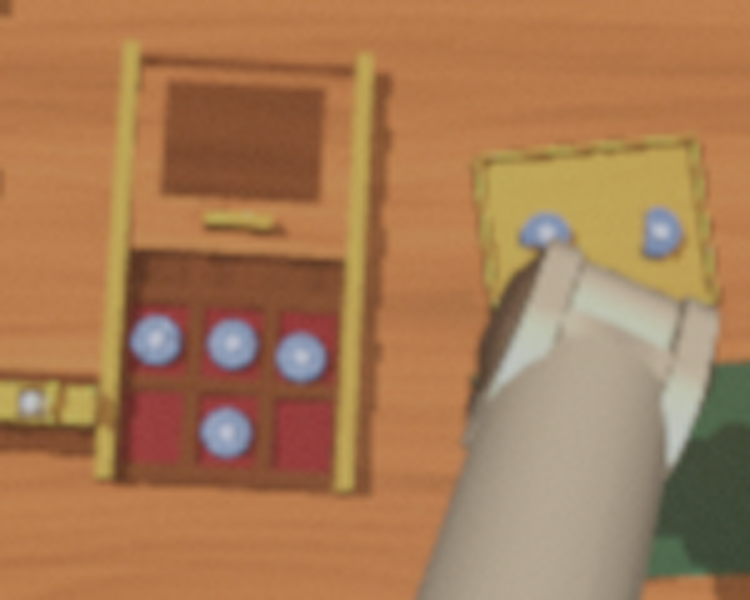

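Four medallions lie in wells. The first got knocked to (25,-52) but is still flat inside its well, top at 28.5 mm. Now the grip.

Run:
```python
from h import *
for n,(x,y) in(("top",(235,140)),("scene",(260,205))):
    im=cv2.imread(f"pics/{n}17.png")[y:y+32,x:x+40]
    cv2.imwrite(f"pics/{n}18c.png",cv2.resize(im,None,fx=15,fy=15,interpolation=cv2.INTER_CUBIC))
```

```text
(no output)
```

View pics/top18c.png

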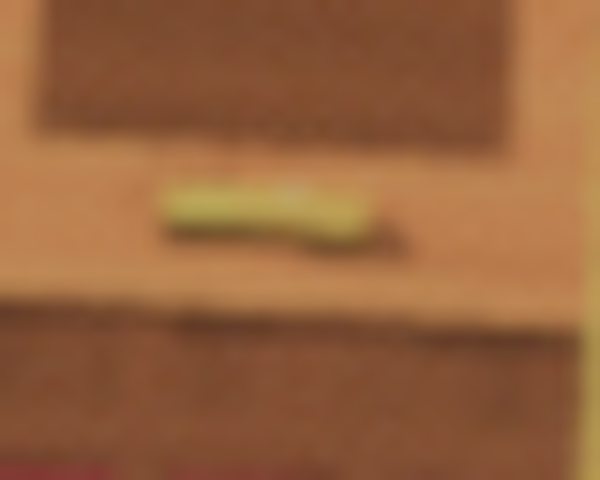

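View pics/scene18c.png

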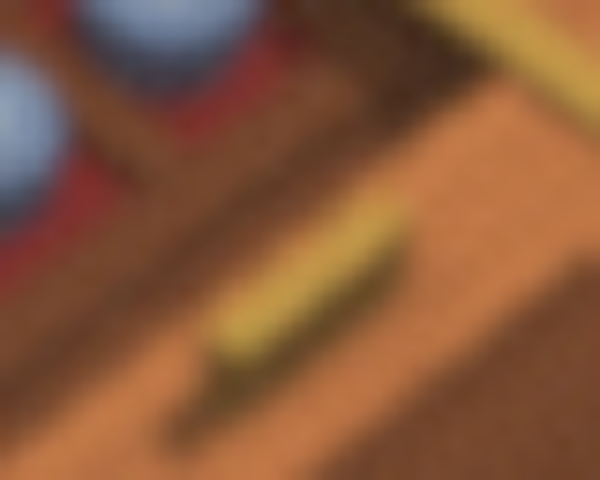

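Run:
```python
from h import *
X,e=tri(np.array([252.3,153.2]),np.array([280.06,223.0]));print(X,e,incase(X))
print(incase(onz("top",(252.3,153.2),.061)),incase(onz("scene",(280.06,223.),.061)))
# cover front edge at top view z33: crop (290,310)
print(incase(onz("top",(235+290/15-.47,140+305/15-.47),.035)))
# button
for n,u in(("top",(306,469,160,112,6)),("scene",(291,126,205,140,4))): print(cr(*u),incase(onz(n,cr(*u),.072)))
print(tri(cr(306,469,160,112,6),cr(291,126,205,140,4)))
```

```text
[ 0.63371008 -0.00977478  0.0593942 ] 0.12570931929258222 [119.33087891  -0.52510094  59.39420487]
[118.54641124  -1.01867078  61.        ] [120.30279783  -1.25141449  61.        ]
[99.68500319 -7.73310295 35.        ]
[210.58333333 189.75      ] [-25.9059226  139.51527708  72.        ]
[277.375 171.125] [-21.23327499 136.70042086  72.        ]
(array([0.4976757 , 0.13930337, 0.06679782]), np.float64(0.12942279924914146))
```

Run:
```python
from h import *
plan([(case(119.3,0,110),CYAW),(case(119.3,0,40),CYAW)])
```

```text
t 36.35 p [ 0.469  -0.1867  0.1136] jaw deg -3.76 grip 0.501 F [ 0.6 -0.   0. ] q [  9  22  12 116  -6  43  20]
  w [-0.009, 0.0029, -0.0012] d [0.32, 15.27, -18.79] world [ 0.6337 -0.0092  0.11  ]
  w [-0.009, 0.0029, -0.0012] d [7.32, 15.26, -18.81] world [ 0.6337 -0.0092  0.04  ]
```

send_rows --increments '[[[-0.009,0,0],[0,3,-4],0.5],[[-0.009,0,0],[0,7,-9],0.5],[[-0.009,0,0],[0,11,-14],0.5],[[-0.009,0,0],[0.3,15.2,-18.7],0.5],[[-0.009,0,0],[0.3,15.2,-18.8],0.5],[[-0.009,0,0],[1,15.2,-18.8],0.5],[[-0.009,0,0],[3,15.2,-18.8],0.5],[[-0.009,0,0],[3,15.2,-18.8],0.5]]'

```text
time: 37.35
ee_pos: [0.6295, -0.0036, 0.08]
tcp_rot: [-79.1, 89.7, -172.0]
wrist_force: [-0.2, -0.1, -0.4]
gripper_width: 0.498
```

Run:
```python
from h import *
plan([(case(119.3,0,40),CYAW)])
im=vision.get_image("scene")[:,:,::-1]
cv2.imwrite("pics/scene19c.png",cv2.resize(im[170:260,220:320],None,fx=6,fy=6,interpolation=cv2.INTER_CUBIC))
```

```text
t 37.35 p [ 0.6295 -0.0036  0.08  ] jaw deg -2.92 grip 0.498 F [-0.2 -0.1 -0.4] q [-8 35  8 99 -6 47  0]
  w [0.0056, 0.001, 0.0053] d [4.0, 0.47, 0.54] world [ 0.6337 -0.0092  0.04  ]
```

View pics/scene19c.png

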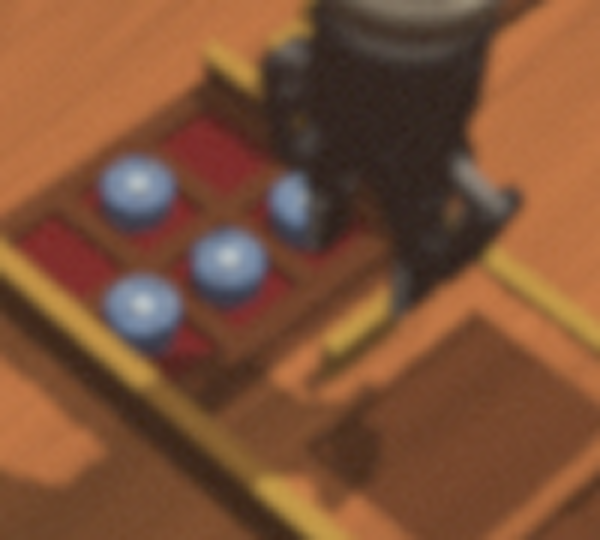

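send_rows --increments '[[[0.005,0,0],[0,0.47,0.54],0.5],[[0.005,0,0],[1,0.47,0.54],0.5],[[0.005,0,0],[2.5,0.47,0.54],0.5],[[0.005,0,0],[3.9,0.47,0.54],0.5],[[0.005,0,0],[3.9,0.47,0.54],0.5],[[0.005,0,0],[3.9,0.47,0.54],0.5],[[0.005,0,0],[3.9,0.47,0.54],0.5],[[0.005,0,0],[3.9,0.47,0.54],0.5]]'

```text
time: 38.4
ee_pos: [0.6374, -0.0074, 0.0441]
tcp_rot: [98.7, 89.9, 5.6]
wrist_force: [1.0, 0.2, 0.5]
gripper_width: 0.497
```

Run:
```python
from h import *
plan([(case(119.3,0,40),CYAW)])
im=vision.get_image("scene")[:,:,::-1]
cv2.imwrite("pics/scene20c.png",cv2.resize(im[180:250,240:320],None,fx=8,fy=8,interpolation=cv2.INTER_CUBIC))
```

```text
t 38.4 p [ 0.6374 -0.0074  0.0441] jaw deg -3.07 grip 0.497 F [1.  0.2 0.5] q [-7 38  8 99 -7 44  1]
  w [0.0031, -0.0001, -0.0009] d [0.41, -0.35, 0.2] world [ 0.6337 -0.0092  0.04  ]
```

View pics/scene20c.png

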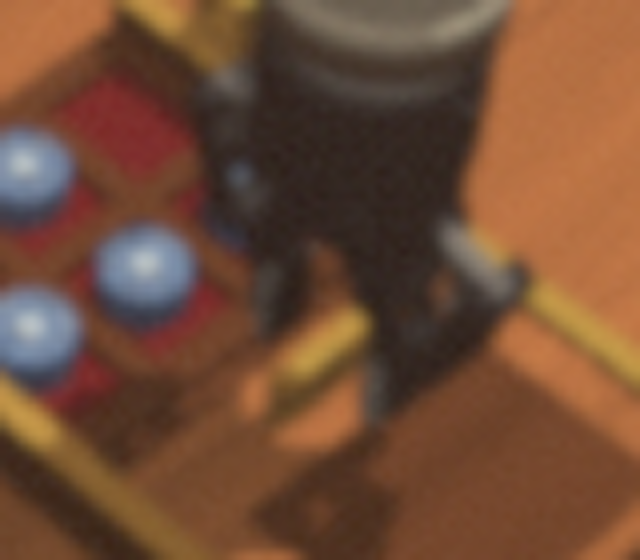

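send_rows --increments '[[[0,0,0],[0.2,-0.3,0.2],0.5],[[0,0,0],[0.4,-0.35,0.2],0.6],[[0,0,0],[0.4,-0.35,0.2],1],[[0,0,0],[0.4,-0.35,0.2],1],[[0,0,0],[0.4,-0.35,0.2],1],[[0,0,0],[0.4,-0.35,0.2],1],[[0,0,0],[0.4,-0.35,0.2],1],[[0,0,0],[0.4,-0.35,0.2],1]]'

```text
time: 39.45
ee_pos: [0.6334, -0.0092, 0.0395]
tcp_rot: [97.5, 90.0, 4.4]
wrist_force: [0.2, -0.3, -0.2]
gripper_width: 0.108
```

Run:
```python
from h import *
p,R,s=cur()
print(incase(p))
plan([(case(-40,0,40),CYAW)])
```

```text
[ 1.18992506e+02 -8.22544658e-03  3.95148067e+01]
t 39.45 p [ 0.6334 -0.0092  0.0395] jaw deg -3.07 grip 0.108 F [ 0.2 -0.3 -0.2] q [-7 38  8 99 -7 43  1]
  w [0.0031, -0.0, -0.0001] d [-0.05, -15.9, -0.05] world [ 4.747e-01 -2.000e-04  4.000e-02]
```

send_rows --increments '[[[0,0,0],[0,-1.5,0],1],[[0,0,0],[0,-3.5,0],1],[[0,0,0],[0,-5.5,0],1],[[0,0,0],[0,-7.5,0],1],[[0,0,0],[0,-9.5,0],1],[[0,0,0],[0,-11.5,0],1],[[0,0,0],[0,-13,0],1],[[0,0,0],[0,-14,0],1]]'

```text
time: 40.45
ee_pos: [0.493, -0.0019, 0.0395]
tcp_rot: [57.4, 90.0, -35.7]
wrist_force: [2.5, -0.7, -4.8]
gripper_width: 0.106
```

Run:
```python
from h import *
p,R,s=cur()
print(incase(p))
plan([(case(-50,0,40),CYAW),(case(-62,0,40),CYAW)])
im=vision.get_image("scene")[:,:,::-1]
cv2.imwrite("pics/scene21c.png",cv2.resize(im[130:270,190:350],None,fx=4,fy=4,interpolation=cv2.INTER_CUBIC))
```

```text
[-21.58396446  -0.59586543  39.51221501]
t 40.45 p [ 0.493  -0.0019  0.0395] jaw deg -3.08 grip 0.106 F [ 2.5 -0.7 -4.8] q [ -9  28   8 119  -7  33   0]
  w [0.0029, 0.0001, -0.0002] d [-0.05, -2.84, -0.07] world [4.647e-01 3.000e-04 4.000e-02]
  w [0.0029, 0.0001, -0.0002] d [-0.05, -4.04, -0.07] world [0.4527 0.001  0.04  ]
```

View pics/scene21c.png

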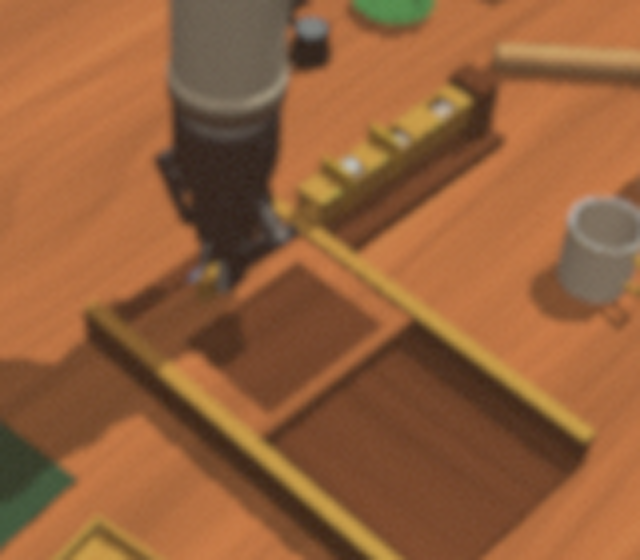

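Sliding on with the cover; now the last part, slowly.

send_rows --increments '[[[0,0,0],[0,-0.5,0],1],[[0,0,0],[0,-1,0],1],[[0,0,0],[0,-1.5,0],1],[[0,0,0],[0,-2,0],1],[[0,0,0],[0,-2.5,0],1],[[0,0,0],[0,-3,0],1],[[0,0,0],[0,-3.4,0],1],[[0,0,0],[0,-3.4,0],1]]'

```text
time: 41.5
ee_pos: [0.4654, -0.0004, 0.0397]
tcp_rot: [88.8, 89.4, -4.3]
wrist_force: [18.4, -3.6, -27.5]
gripper_width: 0.106
```

Run:
```python
from h import *
p,R,s=cur()
print(incase(p),s["wrist_force"],s["gripper_width"])
```

```text
[-49.24932335  -0.66081609  39.74631366] [ 18.36122493  -3.5875745  -27.47127493] 0.1056018406991491
```

The cover stopped at grip x = -49 under 18 N. From the geometry, home is about -50. Releasing.

send_rows --increments '[[[0,0,0],[0,0.4,0],1],[[0,0,0],[0,0.4,0],0.7],[[0,0,0],[0,0.4,0],0.6],[[0,0,0],[0,0.4,0],0.6],[[0,0,0],[-2,0.4,0],0.6],[[0,0,0],[-6,0.4,0],0.6],[[0,0,0],[-10,0.4,0],0.8],[[0,0,0],[-12,0.4,4],1]]'

```text
time: 42.5
ee_pos: [0.4629, -0.0375, 0.1619]
tcp_rot: [116.8, 89.8, 24.1]
wrist_force: [1.2, -0.8, -0.4]
gripper_width: 0.008
```

send_rows --increments '[[[0,0,0],[0,0,5],1],[[0,0,0],[0,0,11],1],[[0,0,0],[0,0,16],1],[[0,0,0],[0,0,20],1],[[0,0,0],[0,0,20],1],[[0,0,0],[0,0,20],1],[[0,0,0],[0,0,20],1],[[0,0,0],[0,0,20],1]]'

```text
time: 43.5
ee_pos: [0.451, -0.2385, 0.1595]
tcp_rot: [-175.7, 90.0, 91.3]
wrist_force: [0.7, 0.4, -0.2]
gripper_width: 0.004
```

Run:
```python
from h import *
plan([])
for n in C:
    im=vision.get_image(n)[:,:,::-1]; cv2.imwrite(f"pics/{n}22.png",im)
for n,(x,y) in(("top",(160,112)),("scene",(205,140))):
    im=cv2.imread(f"pics/{n}22.png")[y:y+100,x:x+130]
    cv2.imwrite(f"pics/{n}22c.png",cv2.resize(im,None,fx=6,fy=6,interpolation=cv2.INTER_CUBIC))
```

```text
t 43.5 p [ 0.451  -0.2385  0.1595] jaw deg -2.95 grip 0.004 F [ 0.7  0.4 -0.2] q [ 10  18  17 114  -7  49  28]
```

View pics/top22c.png

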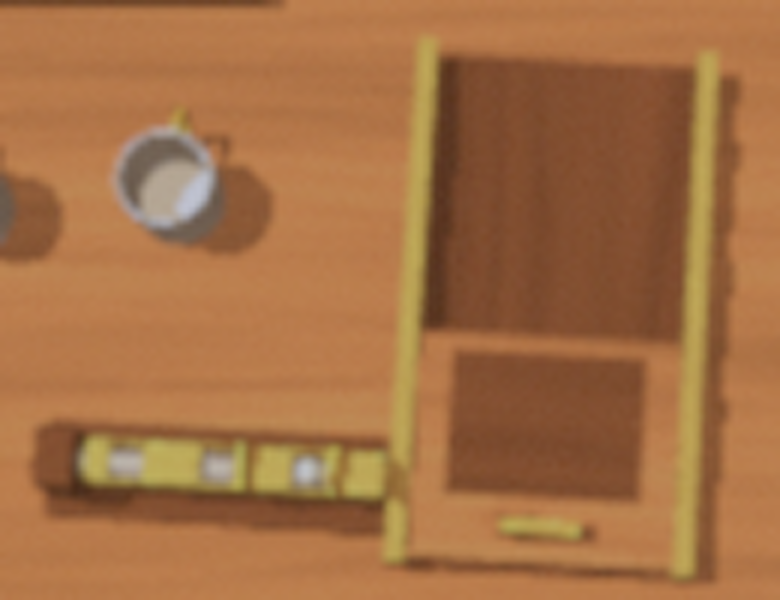

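View pics/scene22c.png

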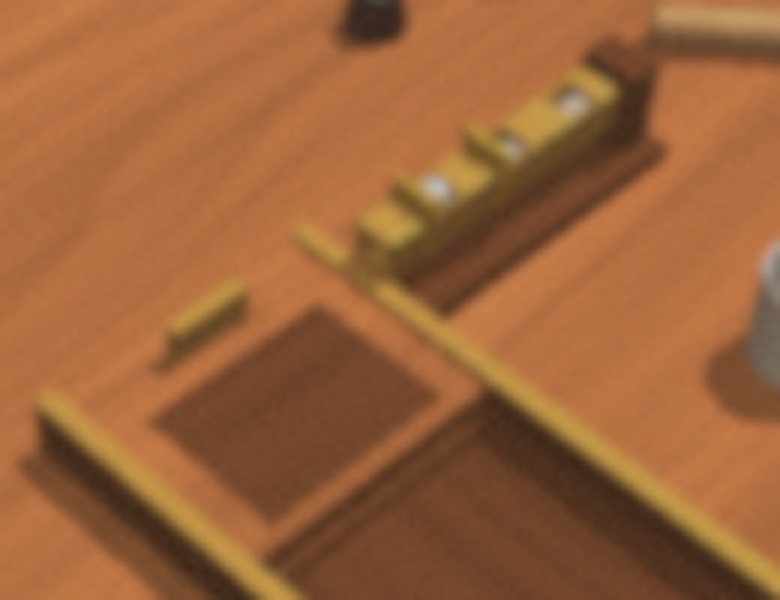

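Cover is home: its front edge is level with the rail ends, and the grip is clear ahead of the tube's line. Refining the button position.

Run:
```python
from h import *
for n,(x,y) in(("top",(196,175)),("scene",(262,155))):
    im=cv2.imread(f"pics/{n}22.png")[y:y+30,x:x+40]
    cv2.imwrite(f"pics/{n}23c.png",cv2.resize(im,None,fx=18,fy=18,interpolation=cv2.INTER_CUBIC))
    print(n,dotc(n,f"pics/{n}22.png",proj(n,case(-26,140.5,70))),proj(n,case(-26,140.5,70)), "collar1", proj(n,case(-26,124.5,77)))
```

```text
top [210.58253275 189.98981077] [210.37690343 189.83111789] collar1 [214.6101114  189.84404889]
scene [277.39774194 170.7183871 ] [277.05028635 170.24748227] collar1 [273.69708088 171.00380997]
```

View pics/top23c.png

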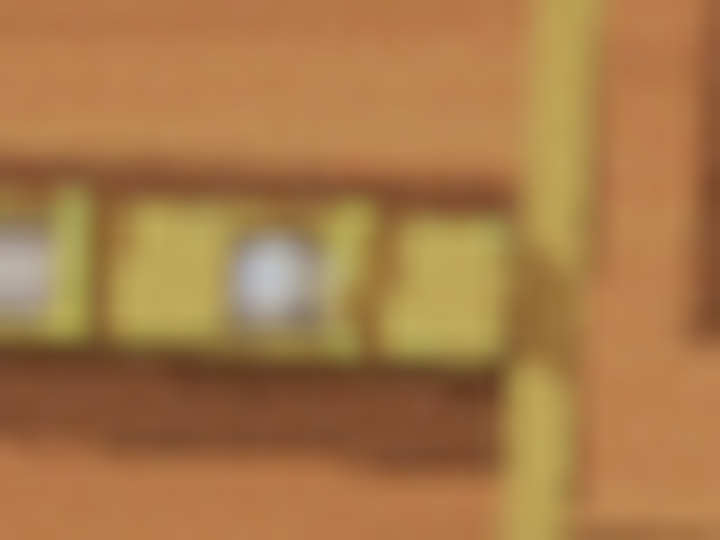

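View pics/scene23c.png

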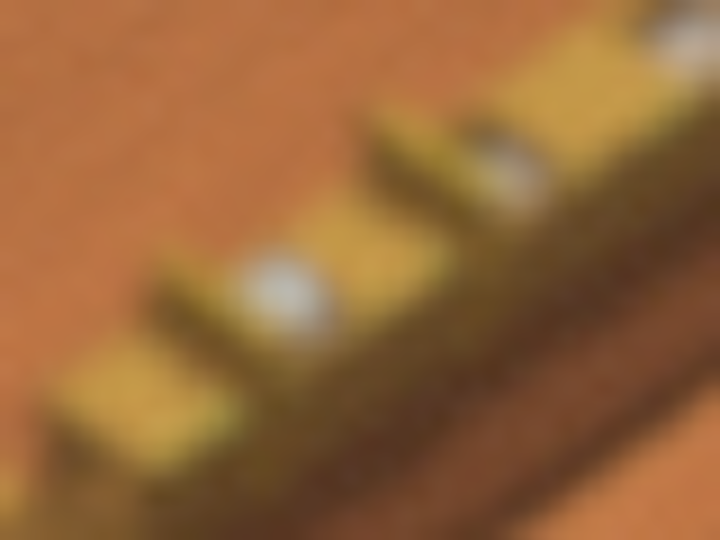

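Run:
```python
from h import *
plan([(case(-26,141.5,120),CYAW)])
```

```text
t 43.6 p [ 0.451  -0.239   0.1596] jaw deg -2.98 grip 0.0 F [-0.5 -0.1 -0.7] q [ 10  18  17 114  -7  49  28]
  w [0.0045, -0.0002, -0.0001] d [3.97, 2.58, -38.11] world [0.4966 0.1402 0.12  ]
```

send_rows --increments '[[[0,0,0],[0,0.3,-5],1],[[0,0,0],[0,0.6,-11],1],[[0,0,0],[0,1,-17],1],[[0,0,0],[0,1.5,-23],1],[[0,0,0],[0.5,2,-29],1],[[0,0,0],[1.5,2.4,-34],1],[[0.0045,0,0],[2.5,2.6,-38.1],1],[[0.0045,0,0],[3.9,2.6,-38.1],1]]'

```text
time: 44.6
ee_pos: [0.4972, 0.1443, 0.1205]
tcp_rot: [155.1, 89.9, 62.1]
wrist_force: [-0.1, -0.4, 0.2]
gripper_width: 0.002
```

send_rows --increments '[[[0,0,0],[0.1,0,0],1],[[0,0,0],[0.1,0,0],1],[[0,0,0],[0.1,0,0],1],[[0,0,0],[0.1,0,0],1],[[0,0,0],[0.1,0,0],1],[[0,0,0],[0.1,0,0],1],[[0,0,0],[0.1,0,0],1],[[0,0,0],[0.1,0,0],1]]'

```text
time: 45.6
ee_pos: [0.4971, 0.1393, 0.1195]
tcp_rot: [-112.6, 90.0, 154.1]
wrist_force: [-0.2, -0.9, 0.3]
gripper_width: 0.004
```

Run:
```python
from h import *
plan([(case(-26,141.3,80),CYAW)])
p,R,s=cur();print(incase(p))
```

```text
t 45.6 p [0.4971 0.1393 0.1195] jaw deg -3.32 grip 0.004 F [-0.2 -0.9  0.3] q [-24  22   6 114  -3  44 -19]
  w [-0.0014, -0.0, 0.0] d [3.95, -0.05, -0.07] world [0.4966 0.14   0.08  ]
[-25.51354428 140.56041614 119.53167929]
```

send_rows --increments '[[[0,0,0],[1,-0.05,-0.1],1],[[0,0,0],[2,-0.05,-0.1],1],[[0,0,0],[3,-0.05,-0.1],1],[[0,0,0],[4,-0.05,-0.1],1],[[0,0,0],[4.5,-0.05,-0.1],1],[[0,0,0],[4.5,-0.05,-0.1],1],[[0,0,0],[4.5,-0.05,-0.1],1],[[0,0,0],[4.5,-0.05,-0.1],1]]'

```text
time: 46.6
ee_pos: [0.497, 0.1404, 0.0749]
tcp_rot: [115.7, 90.0, 22.3]
wrist_force: [0.3, -0.1, -0.4]
gripper_width: -0.001
```

Run:
```python
from h import *
plan([(case(-26,141.3,62.5),CYAW)])
p,R,s=cur();print(incase(p))
im=vision.get_image("scene")[:,:,::-1];cv2.imwrite("pics/scene24.png",im)
cv2.imwrite("pics/scene24c.png",cv2.resize(im[130:190,240:320],None,fx=9,fy=9,interpolation=cv2.INTER_CUBIC))
```

```text
t 46.6 p [0.497  0.1404 0.0749] jaw deg -3.33 grip -0.001 F [ 0.3 -0.1 -0.4] q [-24  26   6 116  -4  39 -18]
  w [-0.0015, -0.0004, -0.0007] d [1.24, -0.03, 0.04] world [0.4966 0.14   0.0625]
[-25.67841345 141.65437258  74.93600716]
```

View pics/scene24c.png

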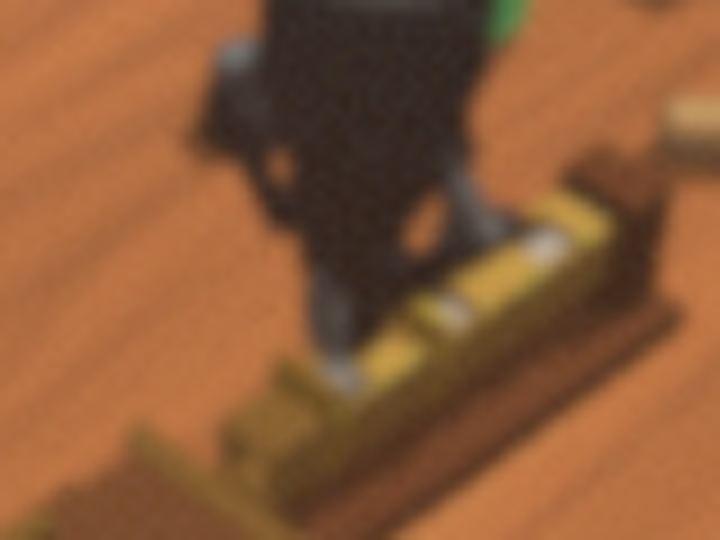

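send_rows --increments '[[[0,0,0],[0.3,0,0],1],[[0,0,0],[0.6,0,0],1],[[0,0,0],[0.9,0,0],1],[[0,0,0],[1.1,0,0],1],[[0,0,0],[1.2,0,0],1],[[0,0,0],[1.25,0,0],1],[[0,0,0],[1.25,0,0],1],[[0,0,0],[1.25,0,0],1]]'

```text
time: 47.65
ee_pos: [0.4968, 0.1404, 0.0622]
tcp_rot: [121.8, 90.0, 28.4]
wrist_force: [-0.5, 0.5, 4.7]
gripper_width: -0.001
```

Run:
```python
from h import *
plan([])
p,R,s=cur();print(incase(p))
```

```text
t 47.65 p [0.4968 0.1404 0.0622] jaw deg -3.33 grip -0.001 F [-0.5  0.5  4.7] q [-23  27   6 116  -4  37 -18]
[-25.822882   141.63104749  62.2299151 ]
```

send_rows --increments '[[[0,0,0],[0.03,0,0.3],1],[[0,0,0],[0.03,0,0.6],1],[[0,0,0],[0.03,0,0.9],1],[[0,0,0],[0.03,0,1.2],1],[[0,0,0],[0.03,0,1.5],1],[[0,0,0],[0.03,0,1.8],1],[[0,0,0],[0.03,0,2.1],1],[[0,0,0],[0.03,0,2.4],1]]'

```text
time: 48.65
ee_pos: [0.4954, 0.116, 0.0618]
tcp_rot: [94.1, 90.0, 0.7]
wrist_force: [2.3, 3.3, 2.1]
gripper_width: -0.003
```

Run:
```python
from h import *
plan([])
p,R,s=cur();print(incase(p))
im=vision.get_image("scene")[:,:,::-1];cv2.imwrite("pics/scene25.png",im)
cv2.imwrite("pics/scene25c.png",cv2.resize(im[130:200,230:310],None,fx=8,fy=8,interpolation=cv2.INTER_CUBIC))
```

```text
t 48.65 p [0.4954 0.116  0.0618] jaw deg -3.34 grip -0.003 F [2.3 3.3 2.1] q [-21  27   6 117  -4  37 -16]
[-25.86293347 117.22856271  61.76132888]
```

View pics/scene25c.png

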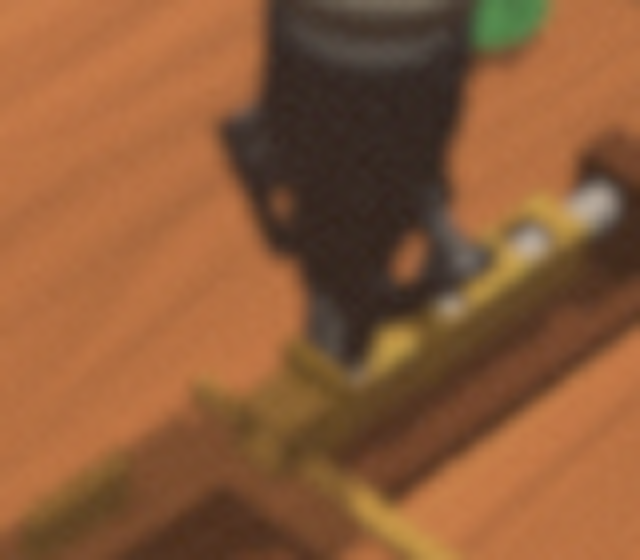

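send_rows --increments '[[[0,0,0],[-0.1,0,0.5],1],[[0,0,0],[-0.1,0,1],1],[[0,0,0],[-0.1,0,1.5],1],[[0,0,0],[-0.1,0,2],1],[[0,0,0],[-0.1,0,2.4],1],[[0,0,0],[-0.1,0,2.8],1],[[0,0,0],[-0.1,0,3.1],1],[[0,0,0],[-0.1,0,3.3],1]]'

```text
time: 49.7
ee_pos: [0.4928, 0.0829, 0.0625]
tcp_rot: [-69.9, 89.9, -163.2]
wrist_force: [-0.5, 0.9, 0.5]
gripper_width: 0.002
```

Run:
```python
from h import *
plan([])
p,R,s=cur();print(incase(p))
im=vision.get_image("scene")[:,:,::-1];cv2.imwrite("pics/scene26.png",im)
cv2.imwrite("pics/scene26c.png",cv2.resize(im[130:200,230:310],None,fx=8,fy=8,interpolation=cv2.INTER_CUBIC))
```

```text
t 49.7 p [0.4928 0.0829 0.0625] jaw deg -3.35 grip 0.002 F [-0.5  0.9  0.5] q [-18  26   6 118  -4  36 -12]
[-26.62879611  83.98011423  62.47543058]
```

View pics/scene26c.png

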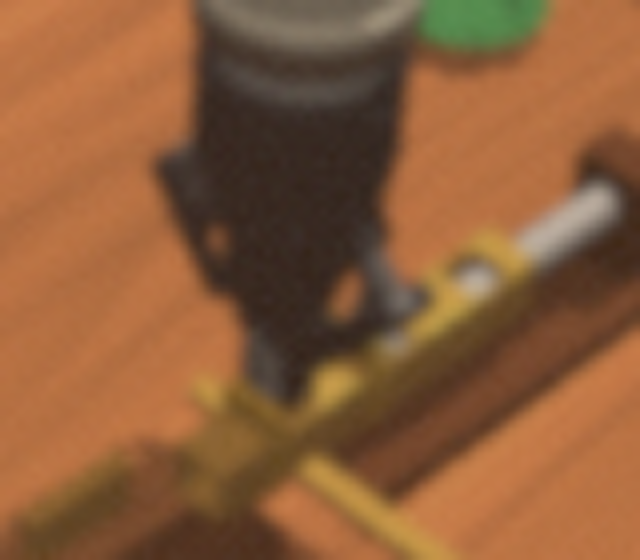

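send_rows --increments '[[[0,0,0],[0,0,0.05],1],[[0,0,0],[0,0,0.1],1],[[0,0,0],[0,0,0.15],1],[[0,0,0],[0,0,0.2],1],[[0,0,0],[0,0,0.25],1],[[0,0,0],[0,0,0.3],1],[[0,0,0],[0,0,0.3],1],[[0,0,0],[0,0,0.3],1]]'

```text
time: 50.75
ee_pos: [0.4931, 0.0805, 0.0627]
tcp_rot: [-124.9, 90.0, 141.8]
wrist_force: [-1.3, 1.5, 1.0]
gripper_width: 0.005
```

Run:
```python
from h import *
plan([])
p,R,s=cur();print(incase(p))
```

```text
t 50.75 p [0.4931 0.0805 0.0627] jaw deg -3.32 grip 0.005 F [-1.3  1.5  1. ] q [-17  26   6 118  -4  36 -12]
[-26.14753581  81.60326916  62.72702621]
```

send_rows --increments '[[[0,0,0],[0,0,0.1],1],[[0,0,0],[0,0,0.2],1],[[0,0,0],[0,0,0.3],1],[[0,0,0],[0,0,0.3],1],[[0,0,0],[0,0,0.3],1],[[0,0,0],[0,0,0.3],1],[[0,0,0],[0,0,0.3],1],[[0,0,0],[0,0,0.3],1]]'

```text
time: 51.75
ee_pos: [0.4931, 0.0798, 0.0628]
tcp_rot: [170.9, 89.9, 77.7]
wrist_force: [-0.8, 7.2, -0.9]
gripper_width: -0.006
```

Run:
```python
from h import *
plan([])
p,R,s=cur();print(incase(p))
for n in C:
    im=vision.get_image(n)[:,:,::-1];cv2.imwrite(f"pics/{n}27.png",im)
cv2.imwrite("pics/scene27c.png",cv2.resize(im[130:200,230:310],None,fx=8,fy=8,interpolation=cv2.INTER_CUBIC)) if n=="scene" else 0
im=cv2.imread("pics/scene27.png");cv2.imwrite("pics/scene27c.png",cv2.resize(im[140:190,250:310],None,fx=12,fy=12,interpolation=cv2.INTER_CUBIC))
im=cv2.imread("pics/top27.png");cv2.imwrite("pics/top27c.png",cv2.resize(im[165:215,180:250],None,fx=10,fy=10,interpolation=cv2.INTER_CUBIC))
```

```text
t 51.75 p [0.4931 0.0798 0.0628] jaw deg -3.22 grip -0.006 F [-0.8  7.2 -0.9] q [-17  26   6 118  -5  36 -11]
[-26.1060212   80.97637144  62.806085  ]
```

View pics/scene27c.png

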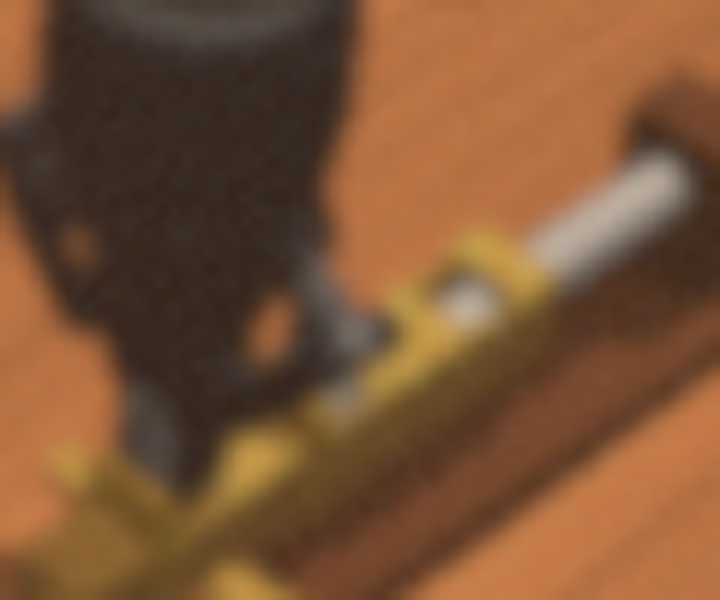

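View pics/top27c.png

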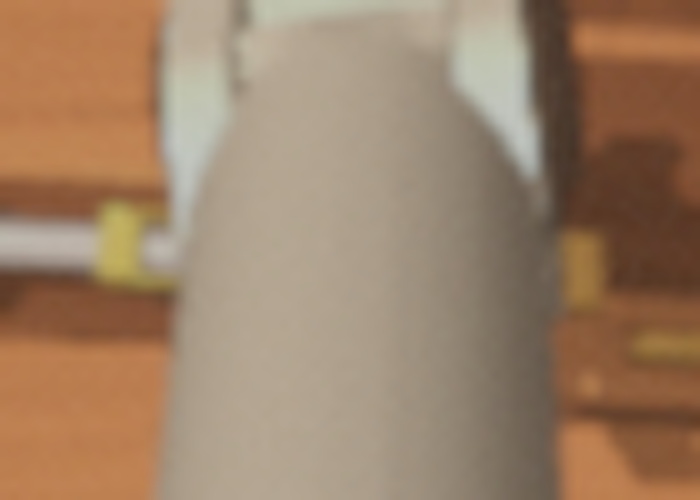

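send_rows --increments '[[[0,0,0],[0,0,-0.3],1],[[0,0,0],[-1,0,-0.4],1],[[0,0,0],[-4,0,-0.4],1],[[0,0,0],[-9,0,2],1],[[0,0,0],[-9,0,7],1],[[0,0,0],[-9,0,12],1],[[0,0,0],[-9,0,18],1],[[0,0,0],[-9,0,18],1]]'

```text
time: 52.85
ee_pos: [0.4816, -0.1092, 0.1537]
tcp_rot: [19.3, 89.8, -74.6]
wrist_force: [-0.2, 0.8, -0.4]
gripper_width: 0.003
```

Run:
```python
from h import *
plan([])
for n in C:
    im=vision.get_image(n)[:,:,::-1];cv2.imwrite(f"pics/{n}28.png",im)
    print(n,proj(n,case(-26,140.5,70)),proj(n,case(-26,124.5,77)),proj(n,case(-26,69.5,77)))
im=cv2.imread("pics/scene28.png");cv2.imwrite("pics/scene28c.png",cv2.resize(im[140:200,240:310],None,fx=10,fy=10,interpolation=cv2.INTER_CUBIC))
im=cv2.imread("pics/top28.png");cv2.imwrite("pics/top28c.png",cv2.resize(im[165:215,180:250],None,fx=10,fy=10,interpolation=cv2.INTER_CUBIC))
```

```text
t 52.85 p [ 0.4816 -0.1092  0.1537] jaw deg -3.93 grip 0.003 F [-0.2  0.8 -0.4] q [ -1  17  13 116  -5  47  10]
scene [277.05028635 170.24748227] [273.69708088 171.00380997] [261.19743452 179.43001991]
top [210.37690343 189.83111789] [214.6101114  189.84404889] [230.02164738 190.74888266]
```

View pics/scene28c.png

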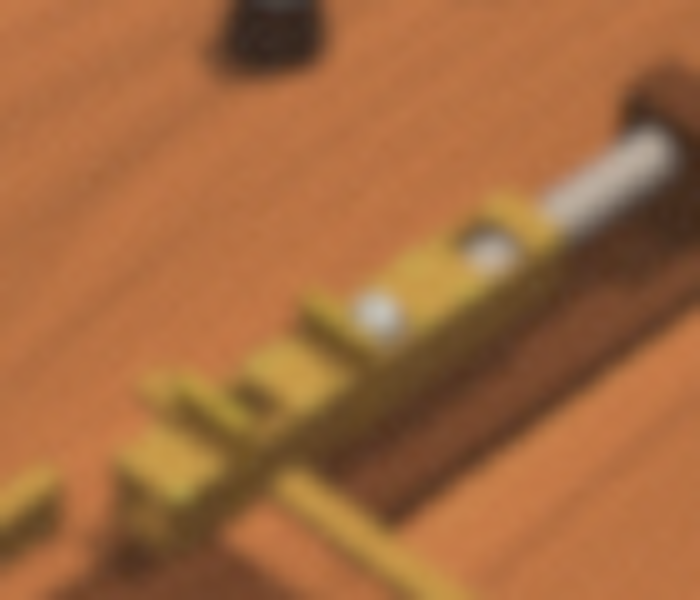

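View pics/top28c.png

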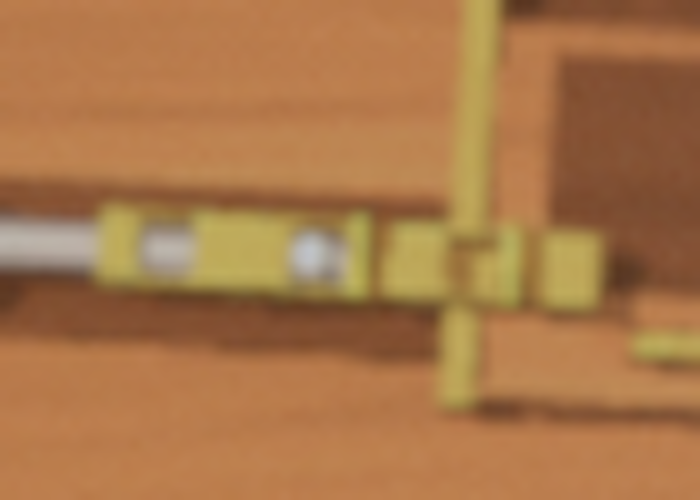

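The button is up in the middle hole: scene crop (378,315), top crop (317,255). Repeating behind collar 2.

Run:
```python
from h import *
plan([(case(-26,141,110),CYAW)])
```

```text
t 52.95 p [ 0.4823 -0.1036  0.1532] jaw deg -3.51 grip 0.003 F [-0.5  0.4  0.1] q [ -1  17  12 116  -5  47  10]
  w [-0.0046, 0.0002, -0.0004] d [4.32, -0.06, -24.38] world [0.4966 0.1397 0.11  ]
```

send_rows --increments '[[[-0.0045,0,0],[0,0,-4],1],[[-0.0045,0,0],[0,0,-9],1],[[-0.0045,0,0],[0,0,-14],1],[[-0.0045,0,0],[0,0,-19],1],[[-0.0045,0,0],[1,0,-24.3],1],[[-0.0045,0,0],[3,0,-24.3],1],[[-0.0045,0,0],[4.3,0,-24.3],1],[[-0.0045,0,0],[4.3,0,-24.3],1]]'

```text
time: 53.95
ee_pos: [0.4954, 0.1399, 0.1088]
tcp_rot: [-63.6, 89.8, -156.7]
wrist_force: [-0.6, 0.3, 0.6]
gripper_width: -0.006
```

send_rows --increments '[[[0,0,0],[0.1,0,0],1],[[0,0,0],[0.1,0,0],1],[[0,0,0],[0.1,0,0],1],[[0,0,0],[0.1,0,0],1],[[0,0,0],[0.1,0,0],1],[[0,0,0],[0.1,0,0],1],[[0,0,0],[0.1,0,0],1],[[0,0,0],[0.1,0,0],1]]'

```text
time: 54.95
ee_pos: [0.4966, 0.1403, 0.1087]
tcp_rot: [-129.8, 90.0, 137.1]
wrist_force: [0.3, -0.1, -0.2]
gripper_width: -0.005
```

Run:
```python
from h import *
plan([(case(-26,141,75),CYAW)])
p,R,s=cur();print(incase(p))
```

```text
t 54.95 p [0.4966 0.1403 0.1087] jaw deg -3.07 grip -0.005 F [ 0.3 -0.1 -0.2] q [-23  23   5 115  -3  43 -19]
  w [0.003, -0.0, 0.0] d [3.37, 0.0, 0.06] world [0.4966 0.1397 0.075 ]
[-26.02650528 141.54898603 108.71707754]
```

send_rows --increments '[[[0.003,0,0],[1,0,0.05],1],[[0.003,0,0],[2,0,0.05],1],[[0.003,0,0],[3,0,0.05],1],[[0.003,0,0],[3.7,0,0.05],1],[[0.003,0,0],[4.2,0,0.05],1],[[0.003,0,0],[4.6,0,0.05],1],[[0.003,0,0],[4.63,0,0.05],1],[[0.003,0,0],[4.63,0,0.05],1]]'

```text
time: 55.95
ee_pos: [0.4964, 0.1398, 0.0629]
tcp_rot: [-97.0, 90.0, 169.8]
wrist_force: [-2.7, -0.9, 6.5]
gripper_width: 0.003
```

Run:
```python
from h import *
plan([])
p,R,s=cur();print(incase(p))
im=vision.get_image("scene")[:,:,::-1];cv2.imwrite("pics/scene29c.png",cv2.resize(im[140:200,240:310],None,fx=10,fy=10,interpolation=cv2.INTER_CUBIC))
```

```text
t 55.95 p [0.4964 0.1398 0.0629] jaw deg -3.24 grip 0.003 F [-2.7 -0.9  6.5] q [-23  27   5 116  -4  37 -19]
[-26.20123874 141.00998161  62.88713414]
```

View pics/scene29c.png

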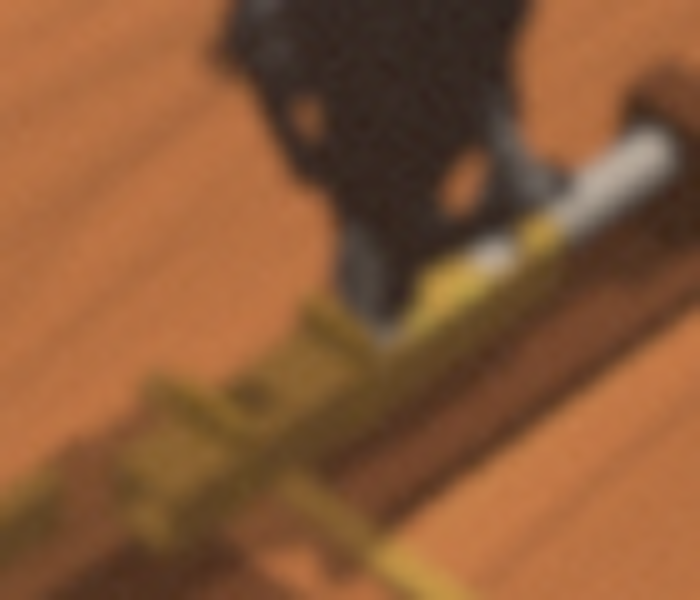

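Pressed flush (z 62.9, 6.5 N). Pushing collar 2.

send_rows --increments '[[[0,0,0],[0.05,0,0.3],1],[[0,0,0],[0.05,0,0.6],1],[[0,0,0],[0.05,0,0.9],1],[[0,0,0],[0.05,0,1.2],1],[[0,0,0],[0.05,0,1.5],1],[[0,0,0],[0.05,0,1.8],1],[[0,0,0],[0.03,0,2.1],1],[[0,0,0],[0,0,2.4],1]]'

```text
time: 57.0
ee_pos: [0.4958, 0.1156, 0.0626]
tcp_rot: [101.4, 89.9, 8.1]
wrist_force: [1.9, 3.0, 1.1]
gripper_width: -0.0
```

Run:
```python
from h import *
plan([])
p,R,s=cur();print(incase(p))
```

```text
t 57.0 p [0.4958 0.1156 0.0626] jaw deg -3.25 grip -0.0 F [1.9 3.  1.1] q [-20  27   5 117  -4  37 -16]
[-25.40908019 116.83169884  62.55599898]
```

send_rows --increments '[[[0,0,0],[-0.03,0,0.5],1],[[0,0,0],[-0.03,0,1],1],[[0,0,0],[-0.03,0,1.5],1],[[0,0,0],[-0.03,0,2],1],[[0,0,0],[-0.03,0,2.4],1],[[0,0,0],[-0.03,0,2.8],1],[[0,0,0],[-0.03,0,3.1],1],[[0,0,0],[-0.03,0,3.4],1]]'

```text
time: 58.0
ee_pos: [0.4922, 0.0814, 0.0623]
tcp_rot: [-75.9, 89.9, -169.2]
wrist_force: [-0.6, 1.9, 0.3]
gripper_width: -0.002
```

Run:
```python
from h import *
plan([])
p,R,s=cur();print(incase(p))
```

```text
t 58.0 p [0.4922 0.0814 0.0623] jaw deg -3.25 grip -0.002 F [-0.6  1.9  0.3] q [-17  26   5 118  -4  36 -12]
[-27.13589948  82.46894156  62.29375322]
```

send_rows --increments '[[[0,0,0],[0,0,0],1],[[0,0,0],[0,0,-0.3],1],[[0,0,0],[-1,0,-0.4],1],[[0,0,0],[-4,0,-0.4],1],[[0,0,0],[-9,0,2],1],[[0,0,0],[-10,0,8],1],[[0,0,0],[-10,0,14],1],[[0,0,0],[-10,0,20],1]]'

```text
time: 59.0
ee_pos: [0.4824, -0.1193, 0.1641]
tcp_rot: [91.6, 89.9, -1.6]
wrist_force: [0.3, 0.5, 0.0]
gripper_width: -0.002
```

Run:
```python
from h import *
plan([])
for n in C:
    im=vision.get_image(n)[:,:,::-1];cv2.imwrite(f"pics/{n}30.png",im);cv2.imwrite(f"pics/{n}30b.png",cv2.resize(im,(800,600),interpolation=cv2.INTER_CUBIC))
im=cv2.imread("pics/scene30.png");cv2.imwrite("pics/scene30c.png",cv2.resize(im[145:205,225:305],None,fx=9,fy=9,interpolation=cv2.INTER_CUBIC))
im=cv2.imread("pics/top30.png");cv2.imwrite("pics/top30c.png",cv2.resize(im[165:215,190:270],None,fx=9,fy=9,interpolation=cv2.INTER_CUBIC))
```

```text
t 59.0 p [ 0.4824 -0.1193  0.1641] jaw deg -3.18 grip -0.002 F [0.3 0.5 0. ] q [  1  16  12 115  -4  49  12]
```

View pics/scene30c.png

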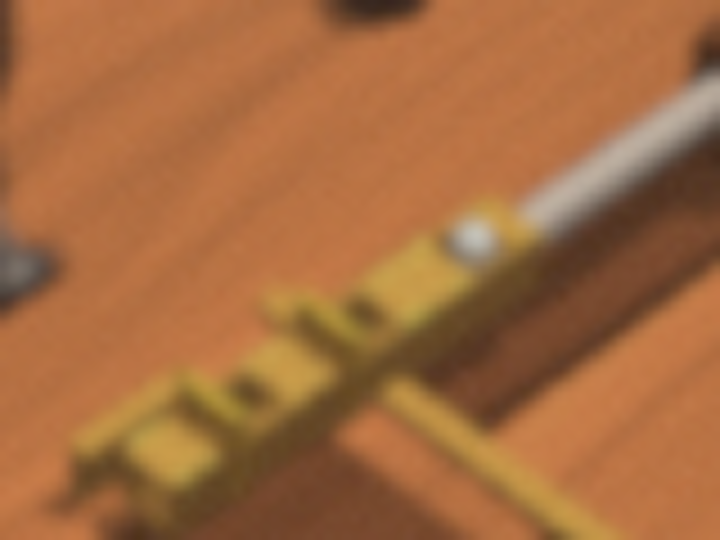

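View pics/top30c.png

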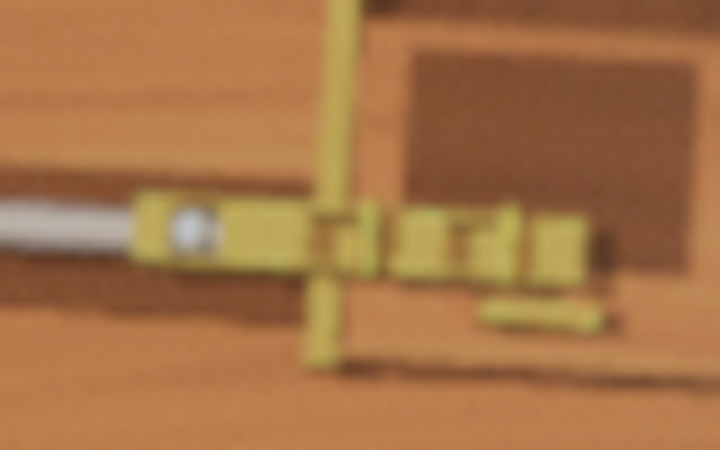

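View pics/scene30b.png

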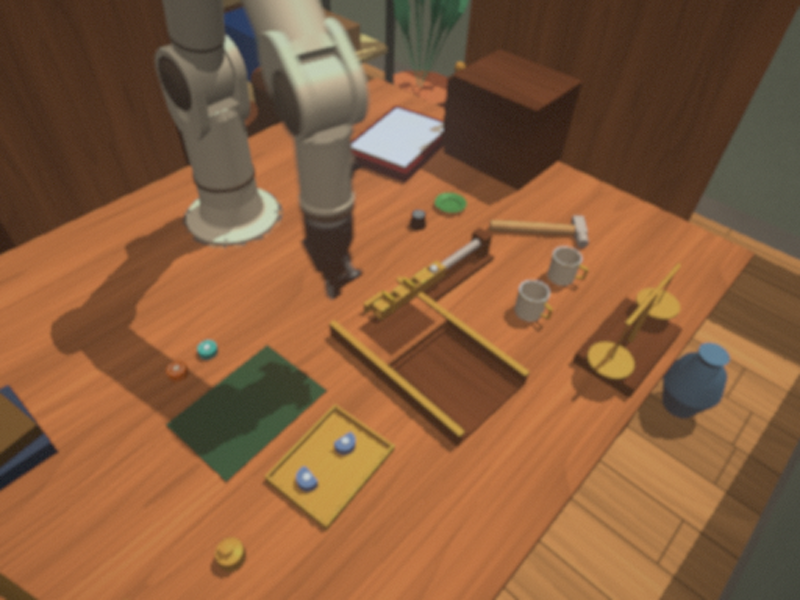

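View pics/top30b.png

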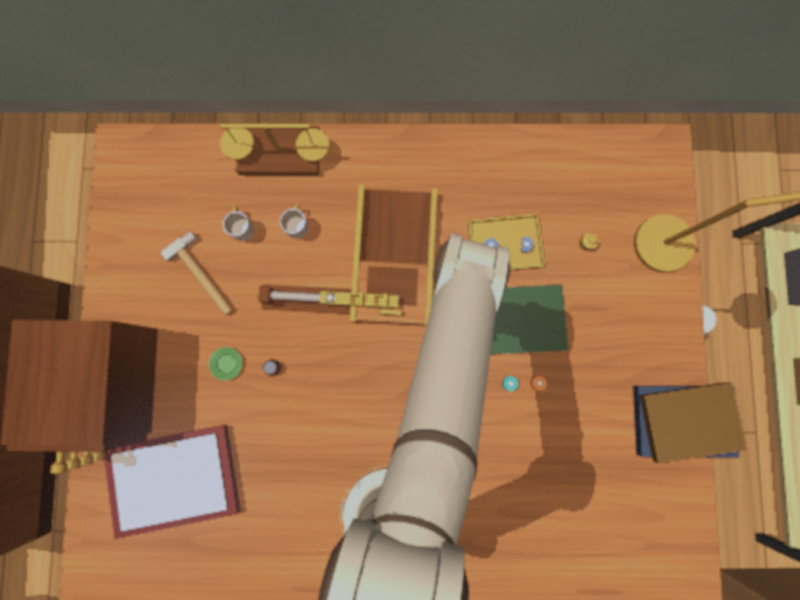

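The button stands up in the last hole (scene crop (475,240)) and the tube lies across behind the grip. Both chipped medallions are in the tray, the bystanders are where they were, and the arm is clear.

Run:
```python
from rig import bot
print(bot.sign_off()); print(bot.sense()["time"])
```

```text
the job is handed in; nothing more can be done
None
the job is handed in; nothing more can be done
```

I handed the job in at about 59 s, inside the 210 s limit; no verdict came back.

- **Medallions:** Four sound medallions are in four separate wells, and the two chipped ones are in the brass tray. Before the cover closed, all four tops measured 28.5–29.1 mm. The cameras read about 2 mm high throughout, so this fits the expected 26 mm. One medallion was knocked about 8 mm inside its well after I placed it, but it still measured at the same height as the others, so I left it.
- **Cover:** I slid it until it stopped, with 18 N at the wrist and the grip at case x = -49 mm. My geometry puts fully home at -50 mm. The grip started about 11 mm short of where I expected it, so the cover had probably not been fully drawn back; its travel was about 168 mm, not 180 mm.
- **Lock:** I pressed the button flush and pushed collar 1 until the button popped up in the middle hole. I then did the same on collar 2 to the last hole, leaving the tube at about 0.110 m from the finger position.
- **Last pictures:** They show the button up in the last hole, the tube just behind the cover's grip, both chipped medallions in the tray, the bystanders in place and the arm clear of everything. The sound medallions can't be seen under the cover, so I didn't check them again after it closed.

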